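Clear the punches, hang the cup to drain, put the punches back

TASK

Stand the three punches upright in the blue side tray to get at the aluminium cup behind them, then hang the cup mouth-down on the slanted orange drain peg, fully seated with its rim flat on the drip plate. Only then put each punch back upright in the middle of the disc of its own colour. Let no punch and not the cup fall over, and leave the grease tin alone.

Things in the scene. Friction and masses are not known exactly. Their poses are not given: they have to be found in the camera images.
- red_punch: Hand punch for the press, loose, about 0.2 to 0.4 kg, 100 mm tall, standing upright: round steel foot 42 mm in diameter and 13 mm high, slim steel shank, and a red cylindrical plastic grip on top, 30 mm in diameter, from 64 to 98 mm above the underside. Origin: centre of the underside; z up along its axis. Neighbouring punches are about 80 mm or more apart, centre to centre.
- yellow_punch: Hand punch for the press, loose, about 0.2 to 0.4 kg, 100 mm tall, standing upright: round steel foot 42 mm in diameter and 13 mm high, slim steel shank, and a yellow cylindrical plastic grip on top, 30 mm in diameter, from 64 to 98 mm above the underside. Origin: centre of the underside; z up along its axis. Neighbouring punches are about 80 mm or more apart, centre to centre.
- green_punch: Hand punch for the press, loose, about 0.2 to 0.4 kg, 100 mm tall, standing upright: round steel foot 42 mm in diameter and 13 mm high, slim steel shank, and a green cylindrical plastic grip on top, 30 mm in diameter, from 64 to 98 mm above the underside. Origin: centre of the underside; z up along its axis. Neighbouring punches are about 80 mm or more apart, centre to centre.
- red_spot: Home of the red punch: fixed, flat red disc, 56 mm in diameter, 2 mm thick, on the 12 mm thick plywood tool stand; its rim shows around the foot of the punch. Origin: centre of its underside, so its top is 2 mm above the origin; z up.
- yellow_spot: Home of the yellow punch: fixed, flat yellow disc, 56 mm in diameter, 2 mm thick, on the 12 mm thick plywood tool stand; its rim shows around the foot of the punch. Origin: centre of its underside, so its top is 2 mm above the origin; z up.
- green_spot: Home of the green punch: fixed, flat green disc, 56 mm in diameter, 2 mm thick, on the 12 mm thick plywood tool stand; its rim shows around the foot of the punch. Origin: centre of its underside, so its top is 2 mm above the origin; z up.
- cup: Loose drawn aluminium cup, 0.15 kg, standing mouth down on the stand (top 12 mm above the bench), about 65 mm from each punch, centre to centre. Outside 50 mm in diameter, 55 mm high; inside 44 mm in diameter, 51 mm deep. Origin: centre of the open mouth (lower rim); z points to the closed end. A 10 mm high lip on the stand's far edge runs 14 mm or more behind it.
- drain_peg: Fixed orange peg, square on a steel drip plate (100 x 100 mm) sloping 0.35 rad down towards the robot, in a black pan (150 x 150, 16 mm high). Peg 32 mm thick up to 26 mm above the plate, tapering to 20 mm at its tip at 40 mm. Origin: peg's foot, in the plate's surface, 46 mm above the bench; z along the peg, x up the slope, y level. Seated cup: origin within about 6 mm of it, z along z.
- tray: Blue side tray, fixed, 240 mm along x by 130 mm along y, outside; walls 5 mm thick and 14 mm high, floor 5 mm thick (its top is 5 mm above the origin). Empty at the start; it takes three punches in a row along x, about 70 mm apart. Origin: centre of the underside.
- grease_tin: Bystander: round amber tin with a black screw lid, 60 mm in diameter, 60 mm tall, loose, on the bench beside the far left corner of the stand (far from the robot, on its left). Origin: centre of the underside. To be left alone.
Not all that is in view belongs to the job. Leave any purple look-alike of the yellow_punch alone. Leave any black look-alike of the red_punch alone.

How it is judged:
On the way, in this order (a step that is already met when the one before it is completed fails the run):
1. all three punches stand upright and released in the blue tray (x of red_punch in the frame of tray between -0.115 and 0.115 m and y of red_punch in the frame of tray between -0.06 and 0.06 m and z of each of red_punch, yellow_punch, green_punch in the frame of tray below 0.012 m and angle between each of red_punch, yellow_punch, green_punch's own z axis and vertical below 0.1 rad and contact force between each of red_punch, yellow_punch, green_punch and the fingers below 0.3 N and linear speed of each of red_punch, yellow_punch, green_punch below 0.03 m/s and x of yellow_punch in the frame of tray between -0.115 and 0.115 m and y of yellow_punch in the frame of tray between -0.06 and 0.06 m and x of green_punch in the frame of tray between -0.115 and 0.115 m and y of green_punch in the frame of tray between -0.06 and 0.06 m), for 0.2 s.
2. the cup is seated on the drain peg and released, all three punches still in the tray (all of step 1 and distance between cup and drain_peg below 0.012 m and angle between the z axis of cup and the z axis of drain_peg, either way round below 0.12 rad and z of cup in the frame of drain_peg below 0.005 m and contact force between cup and the fingers below 0.3 N and linear speed of cup below 0.02 m/s), for 0.2 s.
At the end, for the whole second after the job is handed in: The cup is on the drain peg, its mouth centre within 12 mm of the peg's foot and not more than 5 mm off the plate, its axis within 0.12 rad of the peg's; each punch stands upright (within 0.08 rad) on the disc of its own colour, within 12 mm of its centre; all released and at rest (distance between cup and drain_peg below 0.012 m and angle between the z axis of cup and the z axis of drain_peg, either way round below 0.12 rad and z of cup in the frame of drain_peg below 0.005 m and contact force between each of cup, red_punch, yellow_punch, green_punch and the fingers below 0.3 N and linear speed of each of cup, red_punch, yellow_punch, green_punch below 0.02 m/s and horizontal distance between red_punch and red_spot below 0.012 m and z of red_punch in the frame of red_spot below 0.006 m and angle between each of red_punch, yellow_punch, green_punch's own z axis and vertical below 0.08 rad and horizontal distance between yellow_punch and yellow_spot below 0.012 m and z of yellow_punch in the frame of yellow_spot below 0.006 m and horizontal distance between green_punch and green_spot below 0.012 m and z of green_punch in the frame of green_spot below 0.006 m); the robot touches nothing.
It fails at once if a punch falls over (angle between any of red_punch, yellow_punch, green_punch's own z axis and vertical above 0.8 rad).
It fails at once if the cup falls over (angle between cup's own z axis and vertical above 1 rad).
It fails at once if the grease tin is shifted or knocked over (distance of grease_tin from where it was at the start of the episode above 0.02 m or angle between grease_tin's own z axis and vertical above 0.3 rad).
It also fails if it takes over 144 s, if anything falls off the work surface, if the arm or the gripper's body presses on something with over 40 N, if the wrist force passes 120 N, or if a joint passes its speed limit or range.

ROBOT

A 6-joint arm with a two-finger parallel gripper is mounted at the origin on the work surface. World frame = base frame: x ahead of the robot, y to its left, z up, the work surface at z = 0. Lengths are in m, angles in rad, forces in N, time in s.
With the tool pointing down it reaches from about 0.225 to 0.875 m from the base axis. Payload 3.4 kg.
Tool frame: the origin (TCP) lies on the mounting face of the last link; the fingertips stand 173 mm ahead of it and the grasp point (between the pads) lies 155 mm ahead of it; x points along the fingers, y is the direction in which the jaws open and shut, and the axes are right-handed (so a half turn about x gives the same grasp; the last joint's range is limited). The gripper opens to 85 mm and grips with 20 to 120 N. Pads are 22 mm wide; open, the fingers measure 114 mm over their backs; the gripper's body (76 mm by 85 mm) begins 54 mm behind the grasp point. The pads swing forward as they close: fully open they stand 13 mm farther back than shut.
Start: joints at [-1.461, 0.276, 1.505, -0, 1.361, -0.121], TCP at [0.132, -0.56, 0.405] pointing down, gripper open.
Joint ranges: [-2.89, 2.89], [-0.75, 2.08], [0.22, 2.7], [-1.18, 4.32], [0.11, 2.71], [-2.7, 2.7]. Speed limits (rad/s): [2.57, 2.57, 3.14, 3.14, 3.14, 3.14].

INTERFACE

Orientations are given as a unit quaternion [w, x, y, z].
In Python, from rig import manip gives the robot as it stands.
- The arm moves only by the tool arm_command, never from a script. Its argument "targets" is a list of rows, each an object with "dp": the shift along the tool's x, y, z in m, a list of three; "turn": the turn, a rotation vector about the tool's x, y, z in degrees, a list of three; "grip": the opening, from -1 (shut) to 1 (fully open). In form: [{"dp": [tx, ty, tz], "turn": [wx, wy, wz], "grip": grip}, ...]. A call has 1 to 8 rows; each row shifts and turns the commanded pose from where the row before left it, along the tool's axes as they then stand; what a row does not reach is not made up. A row lasts 1/10 s, in which the tool goes at most 50 mm and 8.59 degrees, less where a joint would pass 70% of its speed; a pose out of reach is approached as far as the arm can. A call with a gripper value outside its range is refused whole. The fingers move at their own pace and stop on an object; "grip_force" is the grip in N (left out, the last holds). Time passes only in rows, so rows that do not move let the fingers close. It gives the time, the measured TCP pose, the force and the opening at its end, in the units of the state.
- manip.get_state(): the state, without advancing time (a new reading comes with each control period).
- manip.get_image(name): name is "side" or "top"; returns the picture (384x512x3 uint8, red, green, blue); there is no depth.
- manip.calibration(name): a dict with "fx", "fy", "cx", "cy" (pixels), "k1" (the pictures are not rectified: a ray, as slopes to the right and down, at radius r is drawn at 1 + k1 r^2 times it, then the intrinsics apply), "R" (3x3) and "t" (3): a world point X has camera coordinates R X + t. Camera axes: x right, y down, z forward; pixel columns grow to the right and rows downward; lengths in m; the calibration is good to about 2 mm. A picture is of the moment at which its call begins. calibration takes no time and is no camera call.
- manip.sign_off(): hands the job in, once; it reports no verdict.
The state is a dict: "clock": time; "qpos": joint angles; "qd": joint speeds; "effort": joint torques, N m; "position": TCP position; "ee_rot": TCP orientation; "contact_force": force on the tool from outside, world axes, zero at the start; "moment": the same for the moment, N m; "width": finger opening in m.
Only numpy, scipy, OpenCV 4.12 (cv2) and the standard library are available. Lean on these libraries where they do the work, as an engineer would, in place of code of your own. Each camera call takes 0.05 s, during which the arm holds its last target.

## Working session

There is one attempt and no reset: what is moved stays moved. The work goes in short steps, Python scripts to look and compute and a tool call to move; the robot and the scene stay as the last step left them, time stands still between calls to the robot, and variables do not carry over. Pictures are saved under pics/ and viewed, and the job is handed in when it is done.

Besides the shell and the picture viewer there is one more tool, called after "Emit:" as a command line: name --argument value ..., lists and objects as JSON in quotes. arm_command: Moves the arm, as the interface text tells. Its arguments: {"type":"object","properties":{"targets":{"type":"array"},"grip_force":{"type":"number"}},"required":["targets"]}

```bash
ls; mkdir -p pics
python3 - <<'E'
from rig import manip
import cv2,numpy as np
np.set_printoptions(precision=4,suppress=True)
s=manip.get_state();print(s)
for n in("side","top"):
    im=manip.get_image(n);cv2.imwrite(f"pics/{n}0.png",im[:,:,::-1]);print(n,manip.calibration(n))
E
```

```text
pics
{'clock': 0.0, 'qpos': array([-1.461 ,  0.2766,  1.5062,  0.    ,  1.3607, -0.121 ]), 'qd': array([ 0.0006,  0.0006, -0.0002, -0.0004, -0.0006,  0.0014]), 'effort': array([  0.0012, -41.6772, -24.58  ,  -0.    ,   0.011 ,   0.    ]), 'position': array([ 0.1315, -0.5595,  0.4038]), 'ee_rot': array([ 0.0808,  0.7024,  0.0821, -0.7024]), 'contact_force': array([-0.539 ,  0.3891,  0.0348]), 'moment': array([-0.017 ,  0.0338,  0.0051]), 'width': 0.0854794039249886}
side {'fx': 371.50219631570195, 'fy': 371.50219631570195, 'cx': 253.6508413646596, 'cy': 183.87662094507985, 'k1': -0.06192871131213272, 'R': array([[ 0.7204, -0.6934,  0.0184],
       [-0.4104, -0.4475, -0.7945],
       [ 0.5591,  0.5648, -0.607 ]]), 't': array([-0.4268,  0.3   ,  0.4764])}
top {'fx': 449.2713175869152, 'fy': 449.2713175869152, 'cx': 251.18619369869552, 'cy': 192.11283994550897, 'k1': 0.04294780775903094, 'R': array([[ 0.0768, -0.997 ,  0.0044],
       [-0.9729, -0.0759, -0.2183],
       [ 0.218 ,  0.0125, -0.9759]]), 't': array([-0.017 ,  0.5852,  0.8503])}
```

View pics/side0.png

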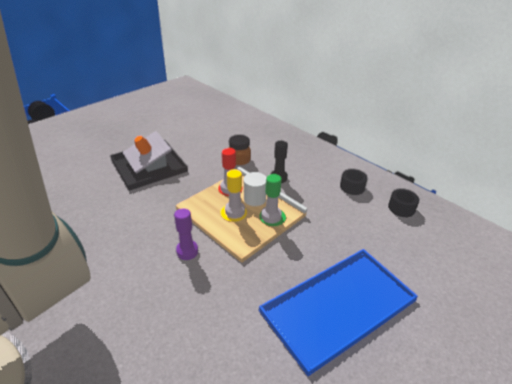

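View pics/top0.png

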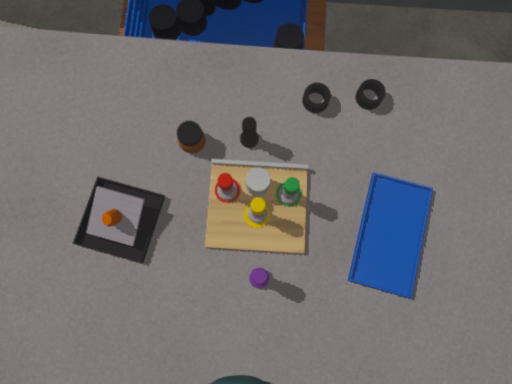

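Run:
```python
import cv2
t=cv2.imread("pics/top0.png");s=cv2.imread("pics/side0.png")
a=cv2.resize(t[100:300,180:330],(450,600),interpolation=cv2.INTER_CUBIC)
cv2.imwrite("pics/topc.png",a)
cv2.imwrite("pics/sidec.png",cv2.resize(s[125:270,165:325],(640,580),interpolation=cv2.INTER_CUBIC))
cv2.imwrite("pics/pegc.png",cv2.hconcat([cv2.resize(t[170:270,70:170],(400,400),interpolation=cv2.INTER_CUBIC),cv2.resize(s[110:210,100:200],(400,400),interpolation=cv2.INTER_CUBIC)]))
```

```text
(no output)
```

View pics/topc.png

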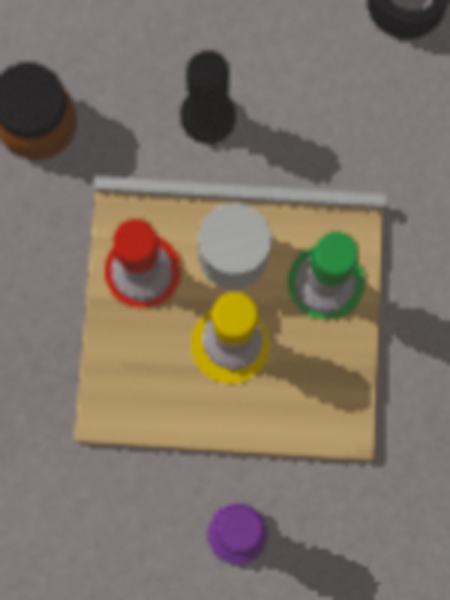

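View pics/sidec.png

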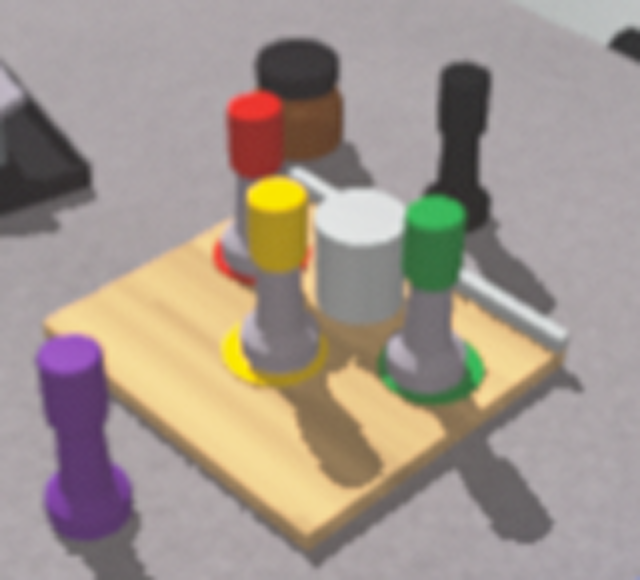

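View pics/pegc.png

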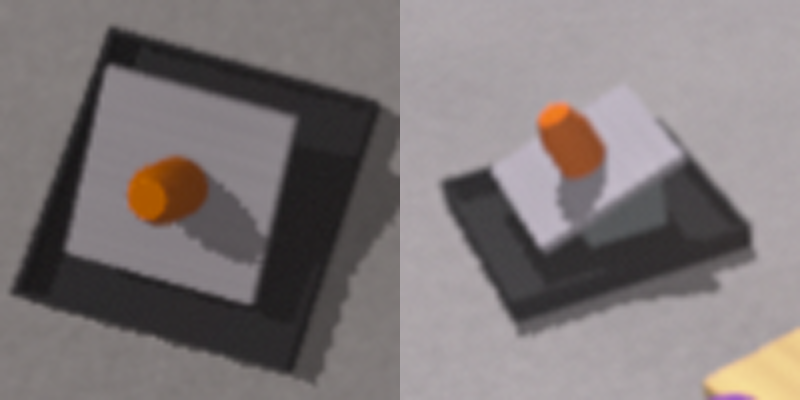

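```bash
cat > h.py <<'E'
from rig import manip
import cv2,numpy as np
from scipy.optimize import least_squares
from scipy.spatial.transform import Rotation as Ro
np.set_printoptions(precision=4,suppress=True)
C={n:manip.calibration(n) for n in("side","top")}
def proj(n,X):
    c=C[n];p=np.atleast_2d(X)@np.array(c["R"]).T+c["t"];s=p[:,:2]/p[:,2:]
    s=s*(1+c["k1"]*(s**2).sum(1,keepdims=True))
    return s*[c["fx"],c["fy"]]+[c["cx"],c["cy"]]
def grab(tag=None):
    o={}
    for n in("side","top"):
        o[n]=manip.get_image(n)[:,:,::-1].copy()
        if tag: cv2.imwrite(f"pics/{n}_{tag}.png",o[n])
    return o
HUE={'red':[(0,8),(172,180)],'yellow':[(22,33)],'green':[(45,80)],'orange':[(9,17)],'blue':[(105,125)],'purple':[(130,160)]}
def mask(im,col,smin=140,vmin=60):
    h=cv2.cvtColor(im,cv2.COLOR_BGR2HSV);m=0
    for a,b in HUE[col]: m=m|((h[...,0]>=a)&(h[...,0]<=b))
    return (m&(h[...,1]>=smin)&(h[...,2]>=vmin)).astype(np.uint8)
def comps(m,amin=30):
    n,l,st,ce=cv2.connectedComponentsWithStats(m,connectivity=4)
    return [(st[i],ce[i],l==i) for i in range(1,n) if st[i][4]>=amin]
th=np.linspace(0,2*np.pi,48,endpoint=False)
def ring(x,y,z,r): return np.c_[x+r*np.cos(th),y+r*np.sin(th),0*th+z]
def hull_cent(n,P):
    hu=cv2.convexHull(proj(n,P).astype(np.float32));M=cv2.moments(hu)
    return np.array([M['m10'],M['m01']])/M['m00'],M['m00']
def tri(us,ut,x0=(0.5,0,0.05)):
    r=least_squares(lambda X:np.r_[proj("side",X)[0]-us,proj("top",X)[0]-ut],x0);return r.x,np.abs(r.fun).max()
def onz(n,u,z):
    return least_squares(lambda X:proj(n,[X[0],X[1],z])[0]-u,(0.5,0)).x
def tool():
    s=manip.get_state();q=s['ee_rot'];R=Ro.from_quat([q[1],q[2],q[3],q[0]]).as_matrix()
    return s,R
E
python3 - <<'E'
from h import *
im={n:cv2.imread(f"pics/{n}0.png") for n in("side","top")}
for c in('red','yellow','green','orange','blue','purple'):
    for n in im:
        for st,ce,_ in comps(mask(im[n],c),12): print(c,n,st,ce)
s,R=tool();print(R)
E
```

```text
red side [222 147  14  23 259] [228.8687 157.7876]
red side [218 186  10  10  26] [221.0769 191.1154]
red top [215 173  25  30 341] [226.3314 185.5044]
yellow side [227 169  15  24 303] [233.7954 180.3135]
yellow side [220 206  27  16 131] [230.2137 215.4809]
yellow top [243 197  27  31 451] [256.2749 211.7295]
green side [267 174  14  10 103] [273.6019 178.3981]
green side [282 213   3   8  19] [282.9474 216.3158]
green top [283 178  17  14 166] [291.0361 184.8494]
orange side [135 136  15  18 185] [141.9784 144.627 ]
orange side [236 151  10  13 108] [240.25   157.0741]
orange top [120   0   7  35  83] [122.9036  17.4578]
orange top [306   0  20  49 845] [315.4391  23.903 ]
orange top [179 137  25  15 139] [192.7338 146.1942]
orange top [102 209  20  17 248] [111.2903 217.1694]
blue side [    0     0   166   120 15046] [82.1869 48.795 ]
blue side [  259   250   158   126 10078] [335.5987 309.1064]
blue top [ 124    0   57   38 1105] [142.7629  16.048 ]
blue top [ 176    0  131   47 3720] [251.2223  22.4661]
blue top [ 348  173   84  125 7133] [390.5898 235.0799]
purple side [177 210  12   6  37] [183.4865 211.973 ]
purple side [177 245   5   9  29] [178.931  249.4828]
purple top [250 269  17  18 212] [257.7358 276.967 ]
[[-0.0002  0.2288 -0.9735]
 [ 0.0016 -0.9735 -0.2288]
 [-1.     -0.0016 -0.0002]]
```

```bash
cat > fit.py <<'E'
from h import *
from scipy.optimize import minimize
def fill(img,n,P,v,o,S=4):
    hu=cv2.convexHull(((proj(n,P)-o+0.5)*S-0.5).astype(np.float32))
    cv2.fillConvexPoly(img,np.round(hu*16).astype(np.int32),v,shift=4)
def render(n,p,d,o,w,h,S=4):
    img=np.zeros((h*S,w*S),np.float32)
    if d is not None: fill(img,n,np.r_[ring(d[0],d[1],d[2],.028),ring(d[0],d[1],d[2]+.002,.028)],1.,o)
    if p is not None:
        x,y,z=p
        fill(img,n,np.r_[ring(x,y,z,.021),ring(x,y,z+.013,.021)],0.,o)
        fill(img,n,np.r_[ring(x,y,z+.013,.011),ring(x,y,z+.064,.011)],0.,o)
        fill(img,n,np.r_[ring(x,y,z+.064,.015),ring(x,y,z+.098,.015)],1.,o)
    return cv2.resize(img,(w,h),interpolation=cv2.INTER_AREA)
def fitpunch(ims,col,p0,d0,views=("side","top"),smin=140,vmin=50,fixz=None):
    obs={}
    for n in views:
        c=[]
        if p0 is not None:c+=[proj(n,ring(*p0[:2],p0[2],.03)),proj(n,ring(*p0[:2],p0[2]+.1,.02))]
        if d0 is not None:c+=[proj(n,ring(*d0[:2],d0[2],.035))]
        c=np.vstack(c);lo=np.floor(c.min(0)).astype(int)-4;hi=np.ceil(c.max(0)).astype(int)+4
        lo=np.maximum(lo,0)
        m=mask(ims[n],col,smin,vmin)[lo[1]:hi[1],lo[0]:hi[0]].astype(np.float32)
        obs[n]=(lo,m)
    def split(v):
        v=list(v);p=d=None
        if p0 is not None: p=[v.pop(0),v.pop(0),v.pop(0)]
        if d0 is not None: d=[v.pop(0),v.pop(0),d0[2]]
        return p,d
    def f(v):
        p,d=split(v);e=0
        for n in views:
            o,m=obs[n];e+=((cv2.GaussianBlur(render(n,p,d,o,m.shape[1],m.shape[0])-m,(0,0),1.0))**2).sum()
        return e
    v0=([] if p0 is None else list(p0))+([] if d0 is None else list(d0[:2]))
    v0=np.array(v0);sim=np.vstack([v0]+[v0+np.eye(len(v0))[i]*.006 for i in range(len(v0))])
    r=minimize(f,v0,method='Nelder-Mead',options=dict(initial_simplex=sim,xatol=1e-4,fatol=1e-3,maxiter=600))
    return split(r.x),r.fun
E
python3 - <<'E'
from fit import *
ims={n:cv2.imread(f"pics/{n}0.png") for n in("side","top")}
# initial: grip centre from side centroid + top grip pixel
for c,us,ut in(('red',(228.9,157.8),(225,182)),('yellow',(233.8,180.3),(258,206)),('green',(272.5,186),(291,187))):
    X,e=tri(us,ut);print(c,'grip',X,e)
    p0=[X[0],X[1],.014]
    sm,vm=(100,40)
    for k in range(2):
        (p,d),fv=fitpunch(ims,c,p0,[p0[0],p0[1],.012],smin=sm,vmin=vm);p0=p
    print(c,np.array(p),np.array(d),fv)
# tray corners/stand
t=comps(mask(ims['top'],'blue'),5000)[0];h=cv2.minAreaRect(np.argwhere(t[2])[:,::-1].astype(np.float32));print(h)
w=np.array([onz('top',u,.014) for u in cv2.boxPoints(h)]);print(w,w.mean(0))
cnt,_=cv2.findContours(t[2].astype(np.uint8),0,2);print(cv2.approxPolyDP(cv2.convexHull(max(cnt,key=len)),3,True)[:,0])
E
```

```text
red grip [0.5944 0.0811 0.0953] 0.004186221160694004
red [0.5955 0.0814 0.0121] [0.5972 0.0821 0.012 ] 45.381324768066406
yellow grip [0.5502 0.0132 0.0951] 0.6630225106026728
yellow [0.5511 0.0138 0.0127] [0.5476 0.015  0.012 ] 29.44767189025879
green grip [ 0.5944 -0.0494  0.0933] 0.2815379313618678
green [ 0.5966 -0.0489  0.0132] [ 0.5999 -0.0505  0.012 ] 38.865909576416016
((391.1841735839844, 235.04159545898438), (65.51188659667969, 113.90634155273438), 12.72435474395752)
[[ 0.4199 -0.1813]
 [ 0.6604 -0.2285]
 [ 0.6388 -0.365 ]
 [ 0.4018 -0.311 ]] [ 0.5302 -0.2715]
[[373 173]
 [431 188]
 [410 297]
 [348 280]]
```

Run:
```python
from fit import *
ims={n:cv2.imread(f"pics/{n}0.png") for n in("side","top")}
def hullpoly(n):
    t=[c for c in comps(mask(ims[n],'blue'),5000) if c[1][1]>200][0]
    cnt,_=cv2.findContours(t[2].astype(np.uint8),0,2);return cv2.approxPolyDP(cv2.convexHull(max(cnt,key=len)),4,True)[:,0].astype(float),t[2]
ob={n:hullpoly(n)[1] for n in ims}
for n in ims: print(n,hullpoly(n)[0].tolist())
def box(v):
    x,y,a,z=v;R=np.array([[np.cos(a),-np.sin(a)],[np.sin(a),np.cos(a)]])
    c=np.array([[i*.12,j*.065] for i in(-1,1) for j in(-1,1)])@R.T+[x,y]
    return np.r_[np.c_[c,0*c[:,0]+z],np.c_[c,0*c[:,0]+z+.014]]
def f(v):
    e=0
    for n in ims:
        S=2;img=np.zeros((384*S,512*S),np.float32);fill(img,n,box(v),1.,np.zeros(2),S)
        e+=(cv2.GaussianBlur(cv2.resize(img,(512,384),interpolation=cv2.INTER_AREA)-ob[n],(0,0),1)**2).sum()
    return e
v0=np.array([.53,-.271,-.2,0.]);sim=np.vstack([v0,v0+np.diag([.01,.01,.1,.005])])
r=minimize(f,v0,method='Nelder-Mead',options=dict(initial_simplex=sim,xatol=1e-4,fatol=1e-2));print(r.x,r.fun)
```

```text
side [[364.0, 250.0], [416.0, 297.0], [308.0, 375.0], [260.0, 306.0]]
top [[373.0, 173.0], [431.0, 188.0], [410.0, 297.0], [348.0, 280.0]]
[ 0.5317 -0.2719 -0.1982 -0.0041] 72.09353637695312
```

Emit:
arm_command --targets '[{"dp": [0,0,0],"turn": [6.6,0,0],"grip": 0.5},{"dp": [0,0,0],"turn": [6.6,0,0],"grip": 0.5},{"dp": [0,-0.036,-0.033],"turn": [0,0,0],"grip": 0.5},{"dp": [0,-0.036,-0.033],"turn": [0,0,0],"grip": 0.5},{"dp": [0,-0.036,-0.033],"turn": [0,0,0],"grip": 0.5},{"dp": [0,-0.036,-0.033],"turn": [0,0,0],"grip": 0.5},{"dp": [0,-0.036,-0.033],"turn": [0,0,0],"grip": 0.5},{"dp": [0,-0.036,-0.033],"turn": [0,0,0],"grip": 0.5}]' --grip_force 40

```text
clock: 0.9
position: [0.3303, -0.3419, 0.4045]
ee_rot: [0.0, -0.707, -0.0, 0.707]
contact_force: [0.2, -0.7, 0.5]
width: 0.0637
```

Emit:
arm_command --targets '[{"dp": [0,-0.036,-0.033],"turn": [0,0,0],"grip": 0.5},{"dp": [0,-0.036,-0.033],"turn": [0,0,0],"grip": 0.5},{"dp": [0,-0.036,-0.033],"turn": [0,0,0],"grip": 0.5},{"dp": [0,-0.036,-0.033],"turn": [0,0,0],"grip": 0.5},{"dp": [0,-0.036,-0.033],"turn": [0,0,0],"grip": 0.5},{"dp": [0,-0.036,-0.033],"turn": [0,0,0],"grip": 0.5},{"dp": [0,-0.036,-0.033],"turn": [0,0,0],"grip": 0.5},{"dp": [0,-0.036,-0.033],"turn": [0,0,0],"grip": 0.5}]'

```text
clock: 1.7
position: [0.5943, -0.0537, 0.4043]
ee_rot: [-0.0, -0.707, -0.0, 0.707]
contact_force: [1.1, -0.5, 0.6]
width: 0.0639
```

Emit:
arm_command --targets '[{"dp": [0,0,0],"turn": [0,0,0],"grip": 0.5},{"dp": [0,0,0],"turn": [0,0,0],"grip": 0.5}]'

```text
clock: 1.9
position: [0.5937, -0.0545, 0.4037]
ee_rot: [-0.001, -0.706, -0.001, 0.708]
contact_force: [0.2, -0.7, -0.7]
width: 0.0638
```

Emit:
arm_command --targets '[{"dp": [0.04,-0.0055,-0.0035],"turn": [0,0,0],"grip": 0.5},{"dp": [0.04,0,0],"turn": [0,0,0],"grip": 0.5},{"dp": [0.03,0,0],"turn": [0,0,0],"grip": 0.5},{"dp": [0.02,0,0],"turn": [0,0,0],"grip": 0.5},{"dp": [0.01,0,0],"turn": [0,0,0],"grip": 0.5},{"dp": [0,0,0],"turn": [0,0,0],"grip": 0.5}]'

```text
clock: 2.5
position: [0.5958, -0.0511, 0.2635]
ee_rot: [0.0, -0.706, 0.0, 0.708]
contact_force: [0.4, -0.1, -0.3]
width: 0.064
```

Run:
```python
from h import *
o=grab("a1");a=cv2.resize(o["top"][120:250,200:340],(420,390),interpolation=cv2.INTER_CUBIC);b=cv2.resize(o["side"][90:220,210:350],(420,390)[:2],interpolation=cv2.INTER_CUBIC)
cv2.imwrite("pics/a1.png",cv2.resize(cv2.hconcat([a,b]),(800,371)));print(manip.get_state()['position'],manip.get_state()['contact_force'])
```

```text
[ 0.597  -0.0508  0.2657] [-0.0176 -0.2062  1.6802]
```

View pics/a1.png

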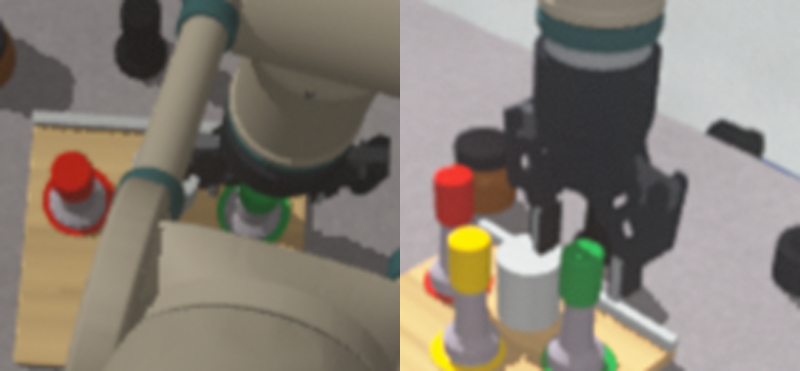

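Run:
```python
from h import *
s,R=tool()
for f in(.155,.173):
  for y in(-.035,0,.035):
    P=s['position']+R@[f,y,0];print(f,y,P,(proj("side",P)[0]-[210,90])*800/280*1.0)
P=[.597,-.049,.112];print((proj("side",P)[0]-[210,90])*800/280)
```

```text
0.155 -0.035 [ 0.5972 -0.0159  0.1107] [148.5013 230.7563]
0.155 0 [ 0.5972 -0.0509  0.1107] [185.1917 252.9803]
0.155 0.035 [ 0.5972 -0.0859  0.1107] [223.9427 276.4638]
0.173 -0.035 [ 0.5972 -0.0159  0.0927] [147.7181 251.669 ]
0.173 0 [ 0.5972 -0.0509  0.0927] [183.8336 274.1276]
0.173 0.035 [ 0.5972 -0.0859  0.0927] [221.9426 297.8325]
[183.0305 250.2407]
```

Emit:
arm_command --targets '[{"dp": [0.014,-0.001,0],"turn": [0,0,0],"grip": 0.5},{"dp": [0,0,0],"turn": [0,0,0],"grip": 0.5},{"dp": [0,0,0],"turn": [0,0,0],"grip": -0.6},{"dp": [0,0,0],"turn": [0,0,0],"grip": -0.6},{"dp": [0,0,0],"turn": [0,0,0],"grip": -0.6},{"dp": [0,0,0],"turn": [0,0,0],"grip": -0.6},{"dp": [0,0,0],"turn": [0,0,0],"grip": -0.6},{"dp": [0,0,0],"turn": [0,0,0],"grip": -0.6}]'

```text
clock: 3.4
position: [0.5972, -0.0493, 0.2519]
ee_rot: [0.0, 0.708, -0.0, -0.706]
contact_force: [-0.1, -0.1, 5.8]
width: 0.029
```

Emit:
arm_command --targets '[{"dp": [-0.01,0,0],"turn": [0,0,0],"grip": -0.6},{"dp": [-0.02,0,0],"turn": [0,0,0],"grip": -0.6},{"dp": [-0.03,0,0],"turn": [0,0,0],"grip": -0.6},{"dp": [-0.02,0.01,0],"turn": [0,0,0],"grip": -0.6},{"dp": [0,0.02,0],"turn": [0,0,0],"grip": -0.6},{"dp": [0,0.03,0],"turn": [0,0,0],"grip": -0.6},{"dp": [0,0.04,-0.004],"turn": [0,0,0],"grip": -0.6},{"dp": [0,0.04,-0.004],"turn": [0,0,0],"grip": -0.6}]'

```text
clock: 4.2
position: [0.6046, -0.1897, 0.3306]
ee_rot: [-0.0, -0.707, -0.001, 0.707]
contact_force: [0.3, -0.4, -2.5]
width: 0.0287
```

Emit:
arm_command --targets '[{"dp": [0,0.04,0],"turn": [0,0,0],"grip": -0.6},{"dp": [0,0.03,0],"turn": [0,0,0],"grip": -0.6},{"dp": [0,0.02,0],"turn": [0,0,0],"grip": -0.6},{"dp": [0,0.008,0],"turn": [0,0,0],"grip": -0.6},{"dp": [0.02,0,0],"turn": [0,0,0],"grip": -0.6},{"dp": [0.03,0,0],"turn": [0,0,0],"grip": -0.6},{"dp": [0.02,0,0],"turn": [0,0,0],"grip": -0.6},{"dp": [0,0,0],"turn": [0,0,0],"grip": -0.6}]'

```text
clock: 5.0
position: [0.6037, -0.2849, 0.2572]
ee_rot: [0.001, -0.705, -0.002, 0.71]
contact_force: [-0.1, -0.1, -3.1]
width: 0.0292
```

Run:
```python
from h import *
o=grab("a2");cv2.imwrite("pics/a2.png",cv2.resize(cv2.hconcat([o["top"][120:330,280:480],o["side"][180:384,250:450][:204],]) if 0 else o["side"][160:384,230:480],(750,600)[:2],interpolation=cv2.INTER_CUBIC));s=manip.get_state();print(s['position'],s['contact_force'])
```

```text
[ 0.6052 -0.2861  0.2609] [ 1.0519 -1.168  -2.828 ]
```

View pics/a2.png

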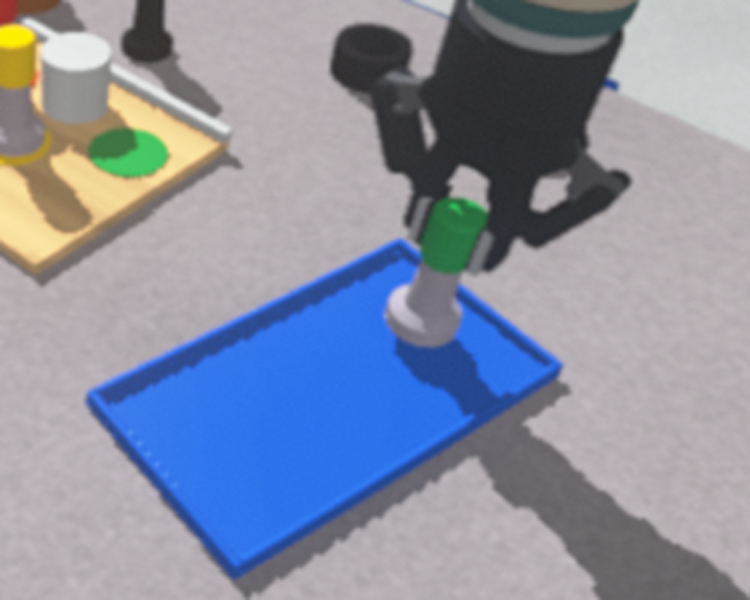

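Run:
```python
from h import *
for z in(.0,.05,.1): print((proj("side",[.605,-.286,.023+z])[0]-[230,160])*[3,600/224])
```

```text
[429.3509 312.5897]
[449.1687 260.8786]
[470.9205 203.5882]
```

Emit:
arm_command --targets '[{"dp": [0.008,0,0],"turn": [0,0,0],"grip": -0.6},{"dp": [0.004,0,0],"turn": [0,0,0],"grip": -0.6},{"dp": [0.003,0,0],"turn": [0,0,0],"grip": -0.6},{"dp": [0,0,0],"turn": [0,0,0],"grip": -0.6}]'

```text
clock: 5.5
position: [0.6048, -0.287, 0.2455]
ee_rot: [-0.0, -0.707, -0.0, 0.707]
contact_force: [0.2, -1.3, -2.6]
width: 0.0287
```

Run:
```python
from h import *
s=manip.get_state();print(s['position'],s['contact_force'],s['moment'])
```

```text
[ 0.6048 -0.287   0.2455] [ 0.2045 -1.2752 -2.6061] [-0.0291  0.0365  0.0404]
```

Weight about 2.8 N. Lower until contact.

Emit:
arm_command --targets '[{"dp": [0.0015,0,0],"turn": [0,0,0],"grip": -0.6},{"dp": [0.001,0,0],"turn": [0,0,0],"grip": -0.6},{"dp": [0,0,0],"turn": [0,0,0],"grip": -0.6}]'

```text
clock: 5.8
position: [0.6049, -0.2872, 0.2431]
ee_rot: [-0.0, -0.707, -0.0, 0.707]
contact_force: [-0.1, 0.8, -2.9]
width: 0.0288
```

Emit:
arm_command --targets '[{"dp": [0.0015,0,0],"turn": [0,0,0],"grip": -0.6},{"dp": [0,0,0],"turn": [0,0,0],"grip": -0.6}]'

```text
clock: 6.0
position: [0.6049, -0.2872, 0.243]
ee_rot: [0.0, 0.707, -0.0, -0.707]
contact_force: [-1.7, 0.6, 3.9]
width: 0.029
```

Emit:
arm_command --targets '[{"dp": [0.0015,0,0],"turn": [0,0,0],"grip": -0.6},{"dp": [0,0,0],"turn": [0,0,0],"grip": -0.6}]'

```text
clock: 6.2
position: [0.6049, -0.2871, 0.2429]
ee_rot: [0.001, 0.708, -0.0, -0.707]
contact_force: [-3.6, 1.5, 9.6]
width: 0.0291
```

Emit:
arm_command --targets '[{"dp": [-0.0015,0,0],"turn": [0,0,0],"grip": -0.6},{"dp": [0,0,0],"turn": [0,0,0],"grip": 0.0},{"dp": [0,0,0],"turn": [0,0,0],"grip": 0.2},{"dp": [0,0,0],"turn": [0,0,0],"grip": 0.5},{"dp": [0,0,0],"turn": [0,0,0],"grip": 0.5}]'

```text
clock: 6.7
position: [0.605, -0.2872, 0.2414]
ee_rot: [-0.0, -0.707, -0.0, 0.707]
contact_force: [0.3, -0.4, -0.6]
width: 0.0642
```

Emit:
arm_command --targets '[{"dp": [-0.03,0,0],"turn": [0,0,0],"grip": 0.5},{"dp": [-0.05,0,0],"turn": [0,0,0],"grip": 0.5},{"dp": [-0.05,0,0],"turn": [0,0,0],"grip": 0.5},{"dp": [-0.02,-0.03,0],"turn": [0,0,0],"grip": 0.5},{"dp": [0,-0.05,0],"turn": [0,0,0],"grip": 0.5},{"dp": [0,-0.05,0.01],"turn": [0,0,0],"grip": 0.5}]'

```text
clock: 7.3
position: [0.5958, -0.1574, 0.3926]
ee_rot: [-0.0, 0.708, -0.001, -0.706]
contact_force: [0.1, 0.3, -1.4]
width: 0.064
```

Run:
```python
from h import *
o=grab("a3");a=cv2.resize(o["side"][190:384,230:430],(400,388),interpolation=cv2.INTER_CUBIC);b=cv2.resize(o["top"][120:314,240:440],(400,388),interpolation=cv2.INTER_CUBIC);cv2.imwrite("pics/a3.png",cv2.hconcat([a,b]));s=manip.get_state();print(s['position'],s['contact_force'])
```

```text
[ 0.5937 -0.1526  0.3922] [ 0.3642 -0.5799  0.5632]
```

View pics/a3.png

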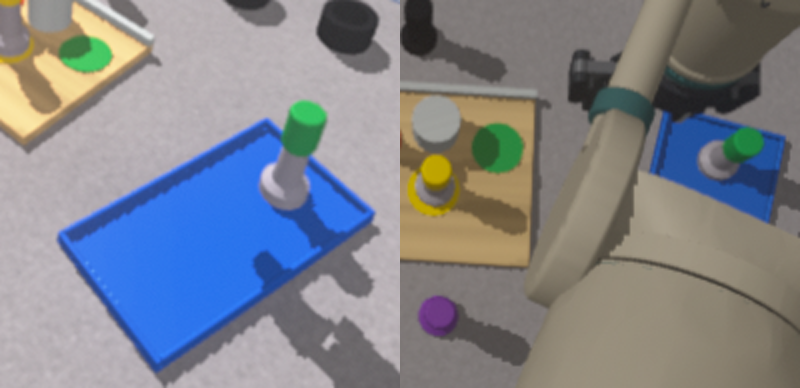

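Emit:
arm_command --targets '[{"dp": [0,-0.045,0.013],"turn": [0,0,0],"grip": 0.5},{"dp": [0,-0.045,0.013],"turn": [0,0,0],"grip": 0.5},{"dp": [0,-0.045,0.013],"turn": [0,0,0],"grip": 0.5},{"dp": [0,-0.034,0.005],"turn": [0,0,0],"grip": 0.5},{"dp": [0.02,0,0],"turn": [0,0,0],"grip": 0.5},{"dp": [0.04,0,0],"turn": [0,0,0],"grip": 0.5},{"dp": [0,0,0],"turn": [0,0,0],"grip": 0.5},{"dp": [0,0,0],"turn": [0,0,0],"grip": 0.5}]'

```text
clock: 8.2
position: [0.5512, 0.0106, 0.3315]
ee_rot: [-0.0, -0.707, -0.0, 0.708]
contact_force: [0.7, 0.2, 0.7]
width: 0.0641
```

Emit:
arm_command --targets '[{"dp": [0.03,-0.003,0],"turn": [0,0,0],"grip": 0.5},{"dp": [0.03,0,0],"turn": [0,0,0],"grip": 0.5},{"dp": [0.0195,0,0],"turn": [0,0,0],"grip": 0.5},{"dp": [0,0,0],"turn": [0,0,0],"grip": 0.5},{"dp": [0,0,0],"turn": [0,0,0],"grip": 0.5}]'

```text
clock: 8.7
position: [0.5522, 0.0134, 0.2538]
ee_rot: [0.0, 0.708, -0.0, -0.706]
contact_force: [0.2, -0.3, -0.2]
width: 0.0639
```

Emit:
arm_command --targets '[{"dp": [0,0,0],"turn": [0,0,0],"grip": -0.6},{"dp": [0,0,0],"turn": [0,0,0],"grip": -0.6},{"dp": [0,0,0],"turn": [0,0,0],"grip": -0.6},{"dp": [0,0,0],"turn": [0,0,0],"grip": -0.6},{"dp": [0,0,0],"turn": [0,0,0],"grip": -0.6}]'

```text
clock: 9.2
position: [0.5517, 0.0136, 0.2538]
ee_rot: [0.001, 0.708, -0.0, -0.706]
contact_force: [-0.2, -1.8, 6.5]
width: 0.029
```

Emit:
arm_command --targets '[{"dp": [-0.01,0,0],"turn": [0,0,0],"grip": -0.6},{"dp": [-0.02,0,0],"turn": [0,0,0],"grip": -0.6},{"dp": [-0.03,0,0],"turn": [0,0,0],"grip": -0.6},{"dp": [-0.02,0.016,0],"turn": [0,0,0],"grip": -0.6},{"dp": [0,0.03,0.004],"turn": [0,0,0],"grip": -0.6},{"dp": [0,0.04,0.004],"turn": [0,0,0],"grip": -0.6},{"dp": [0,0.04,0.004],"turn": [0,0,0],"grip": -0.6},{"dp": [0,0.04,0.004],"turn": [0,0,0],"grip": -0.6}]'

```text
clock: 10.0
position: [0.5344, -0.153, 0.3324]
ee_rot: [-0.0, -0.707, -0.001, 0.707]
contact_force: [0.9, 0.2, -3.3]
width: 0.0287
```

Emit:
arm_command --targets '[{"dp": [0,0.04,0.004],"turn": [0,0,0],"grip": -0.6},{"dp": [0,0.04,0],"turn": [0,0,0],"grip": -0.6},{"dp": [0,0.03,0],"turn": [0,0,0],"grip": -0.6},{"dp": [0,0.01,0],"turn": [0,0,0],"grip": -0.6},{"dp": [0.02,0,0],"turn": [0,0,0],"grip": -0.6},{"dp": [0.03,0,0],"turn": [0,0,0],"grip": -0.6},{"dp": [0.02,0,0],"turn": [0,0,0],"grip": -0.6},{"dp": [0,0,0],"turn": [0,0,0],"grip": -0.6}]'

```text
clock: 10.8
position: [0.5297, -0.2705, 0.2591]
ee_rot: [0.002, -0.705, -0.002, 0.709]
contact_force: [0.0, 1.9, -2.7]
width: 0.0288
```

Emit:
arm_command --targets '[{"dp": [0.008,0,0],"turn": [0,0,0],"grip": -0.6},{"dp": [0.006,0,0],"turn": [0,0,0],"grip": -0.6},{"dp": [0,0,0],"turn": [0,0,0],"grip": -0.6},{"dp": [0,0,0],"turn": [0,0,0],"grip": -0.6}]'

```text
clock: 11.2
position: [0.5313, -0.2721, 0.2488]
ee_rot: [0.0, 0.707, -0.0, -0.707]
contact_force: [0.7, 0.2, -2.3]
width: 0.0285
```

Emit:
arm_command --targets '[{"dp": [0.003,0,0],"turn": [0,0,0],"grip": -0.6},{"dp": [0.002,0,0],"turn": [0,0,0],"grip": -0.6},{"dp": [0,0,0],"turn": [0,0,0],"grip": -0.6},{"dp": [0,0,0],"turn": [0,0,0],"grip": -0.6}]'

```text
clock: 11.6
position: [0.5314, -0.2723, 0.2448]
ee_rot: [0.001, 0.708, -0.0, -0.706]
contact_force: [-1.8, 0.4, 4.7]
width: 0.0287
```

Emit:
arm_command --targets '[{"dp": [0,0,0],"turn": [0,0,0],"grip": 0.0},{"dp": [0,0,0],"turn": [0,0,0],"grip": 0.3},{"dp": [0,0,0],"turn": [0,0,0],"grip": 0.5},{"dp": [0,0,0],"turn": [0,0,0],"grip": 0.5},{"dp": [-0.03,0,0],"turn": [0,0,0],"grip": 0.5},{"dp": [-0.05,0,0],"turn": [0,0,0],"grip": 0.5},{"dp": [-0.05,0,0],"turn": [0,0,0],"grip": 0.5},{"dp": [-0.02,-0.034,-0.005],"turn": [0,0,0],"grip": 0.5}]'

```text
clock: 12.4
position: [0.537, -0.2412, 0.3984]
ee_rot: [0.001, 0.71, -0.004, -0.704]
contact_force: [0.2, 0.8, -0.1]
width: 0.0639
```

Emit:
arm_command --targets '[{"dp": [0,-0.045,-0.01],"turn": [0,0,0],"grip": 0.5},{"dp": [0,-0.045,-0.01],"turn": [0,0,0],"grip": 0.5},{"dp": [0,-0.045,-0.01],"turn": [0,0,0],"grip": 0.5},{"dp": [0,-0.045,-0.01],"turn": [0,0,0],"grip": 0.5},{"dp": [0,-0.045,-0.01],"turn": [0,0,0],"grip": 0.5},{"dp": [0,-0.045,-0.01],"turn": [0,0,0],"grip": 0.5},{"dp": [0,-0.045,0],"turn": [0,0,0],"grip": 0.5},{"dp": [0,-0.005,0],"turn": [0,0,0],"grip": 0.5}]'

```text
clock: 13.2
position: [0.5957, 0.0867, 0.3929]
ee_rot: [-0.001, -0.707, -0.003, 0.707]
contact_force: [0.6, -0.4, 0.2]
width: 0.0641
```

Emit:
arm_command --targets '[{"dp": [0.03,0,0],"turn": [0,0,0],"grip": 0.5},{"dp": [0.03,0,0],"turn": [0,0,0],"grip": 0.5},{"dp": [0,0,0],"turn": [0,0,0],"grip": 0.5},{"dp": [0,0,0],"turn": [0,0,0],"grip": 0.5}]'

```text
clock: 13.6
position: [0.5961, 0.0815, 0.3332]
ee_rot: [-0.0, -0.707, 0.0, 0.707]
contact_force: [0.9, 0.4, 0.5]
width: 0.0643
```

Emit:
arm_command --targets '[{"dp": [0.03,0,0],"turn": [0,0,0],"grip": 0.5},{"dp": [0.03,0,0],"turn": [0,0,0],"grip": 0.5},{"dp": [0.02,0,0],"turn": [0,0,0],"grip": 0.5},{"dp": [0,0,0],"turn": [0,0,0],"grip": 0.5},{"dp": [0,0,0],"turn": [0,0,0],"grip": 0.5}]'

```text
clock: 14.1
position: [0.5969, 0.0816, 0.2549]
ee_rot: [0.0, 0.708, -0.0, -0.706]
contact_force: [-0.5, -0.4, 1.5]
width: 0.0644
```

Emit:
arm_command --targets '[{"dp": [0,0,0],"turn": [0,0,0],"grip": -0.6},{"dp": [0,0,0],"turn": [0,0,0],"grip": -0.6},{"dp": [0,0,0],"turn": [0,0,0],"grip": -0.6},{"dp": [0,0,0],"turn": [0,0,0],"grip": -0.6},{"dp": [0,0,0],"turn": [0,0,0],"grip": -0.6}]'

```text
clock: 14.6
position: [0.5966, 0.0817, 0.255]
ee_rot: [0.0, 0.708, -0.0, -0.706]
contact_force: [-0.6, -1.9, 6.0]
width: 0.0291
```

Emit:
arm_command --targets '[{"dp": [-0.01,0,0],"turn": [0,0,0],"grip": -0.6},{"dp": [-0.025,0,0],"turn": [0,0,0],"grip": -0.6},{"dp": [-0.04,0,0],"turn": [0,0,0],"grip": -0.6},{"dp": [-0.025,0.01,0.004],"turn": [0,0,0],"grip": -0.6},{"dp": [0,0.03,0.01],"turn": [0,0,0],"grip": -0.6},{"dp": [0,0.039,0.016],"turn": [0,0,0],"grip": -0.6},{"dp": [0,0.04,0.018],"turn": [0,0,0],"grip": -0.6},{"dp": [0,0.04,0.018],"turn": [0,0,0],"grip": -0.6}]'

```text
clock: 15.4
position: [0.5289, -0.078, 0.3533]
ee_rot: [-0.0, -0.707, -0.001, 0.707]
contact_force: [0.6, -0.3, -2.2]
width: 0.029
```

Emit:
arm_command --targets '[{"dp": [0,0.04,0.018],"turn": [0,0,0],"grip": -0.6},{"dp": [0,0.04,0.018],"turn": [0,0,0],"grip": -0.6},{"dp": [0,0.04,0.018],"turn": [0,0,0],"grip": -0.6},{"dp": [0,0.04,0.013],"turn": [0,0,0],"grip": -0.6},{"dp": [0,0.02,0.006],"turn": [0,0,0],"grip": -0.6},{"dp": [0.02,0,0],"turn": [0,0,0],"grip": -0.6},{"dp": [0.035,0,0],"turn": [0,0,0],"grip": -0.6},{"dp": [0.03,0,0],"turn": [0,0,0],"grip": -0.6}]'

```text
clock: 16.2
position: [0.4566, -0.2572, 0.2675]
ee_rot: [-0.0, 0.707, -0.0, -0.707]
contact_force: [0.1, 0.7, -2.7]
width: 0.0287
```

Emit:
arm_command --targets '[{"dp": [0,0,0],"turn": [0,0,0],"grip": -0.6},{"dp": [0.008,0,0],"turn": [0,0,0],"grip": -0.6},{"dp": [0,0,0],"turn": [0,0,0],"grip": -0.6},{"dp": [0,0,0],"turn": [0,0,0],"grip": -0.6}]'

```text
clock: 16.6
position: [0.4577, -0.2573, 0.2615]
ee_rot: [0.001, 0.708, -0.0, -0.706]
contact_force: [0.1, 0.2, -2.2]
width: 0.0291
```

Emit:
arm_command --targets '[{"dp": [0.008,0,0],"turn": [0,0,0],"grip": -0.6},{"dp": [0.006,0,0],"turn": [0,0,0],"grip": -0.6},{"dp": [0,0,0],"turn": [0,0,0],"grip": -0.6},{"dp": [0,0,0],"turn": [0,0,0],"grip": -0.6}]'

```text
clock: 17.0
position: [0.457, -0.257, 0.246]
ee_rot: [-0.0, -0.707, -0.0, 0.707]
contact_force: [0.5, -0.2, -2.8]
width: 0.0291
```

Emit:
arm_command --targets '[{"dp": [0.0018,0,0],"turn": [0,0,0],"grip": -0.6},{"dp": [0,0,0],"turn": [0,0,0],"grip": -0.6},{"dp": [0,0,0],"turn": [0,0,0],"grip": -0.6}]'

```text
clock: 17.3
position: [0.4571, -0.2571, 0.2459]
ee_rot: [0.0, 0.707, -0.0, -0.707]
contact_force: [-2.3, 1.5, 8.3]
width: 0.0289
```

Contact. Release, rise and retreat so both cameras see everything.

Emit:
arm_command --targets '[{"dp": [-0.001,0,0],"turn": [0,0,0],"grip": -0.6},{"dp": [0,0,0],"turn": [0,0,0],"grip": 0.0},{"dp": [0,0,0],"turn": [0,0,0],"grip": 0.3},{"dp": [0,0,0],"turn": [0,0,0],"grip": 0.6},{"dp": [-0.03,0,0],"turn": [0,0,0],"grip": 0.6},{"dp": [-0.05,0,0],"turn": [0,0,0],"grip": 0.6},{"dp": [-0.05,0,0],"turn": [0,0,0],"grip": 0.6},{"dp": [-0.03,0,0.04],"turn": [0,0,0],"grip": 0.6}]'

```text
clock: 18.1
position: [0.4202, -0.2584, 0.4093]
ee_rot: [0.003, 0.71, -0.001, -0.704]
contact_force: [0.0, -1.3, 0.2]
width: 0.0684
```

Emit:
arm_command --targets '[{"dp": [0,0.02,0.045],"turn": [0,0,0],"grip": 0.6},{"dp": [0,0.02,0.045],"turn": [0,0,0],"grip": 0.6},{"dp": [0,0.03,0.03],"turn": [0,0,0],"grip": 0.6},{"dp": [0,0.04,0.01],"turn": [0,0,0],"grip": 0.6},{"dp": [0,0,0],"turn": [0,0,0],"grip": 0.6}]'

```text
clock: 18.6
position: [0.2858, -0.3712, 0.4057]
ee_rot: [0.0, 0.707, -0.003, -0.707]
contact_force: [-0.6, 1.1, -0.3]
width: 0.0686
```

Run:
```python
from h import *
o=grab("b");s=manip.get_state();print(s['position'],s['contact_force'])
cv2.imwrite("pics/b.png",cv2.resize(cv2.hconcat([o["top"],o["side"]]),(800,300),interpolation=cv2.INTER_AREA))
t,s=o["top"],o["side"]
cv2.imwrite("pics/bc.png",cv2.hconcat([cv2.resize(t[140:260,190:330],(400,343),interpolation=cv2.INTER_CUBIC),cv2.resize(s[130:250,170:310],(400,343),interpolation=cv2.INTER_CUBIC)]))
```

```text
[ 0.2868 -0.3678  0.4051] [-0.0457  1.5464 -0.0708]
```

View pics/b.png

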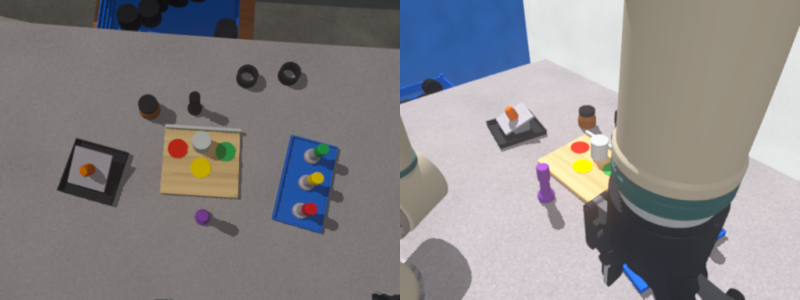

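View pics/bc.png

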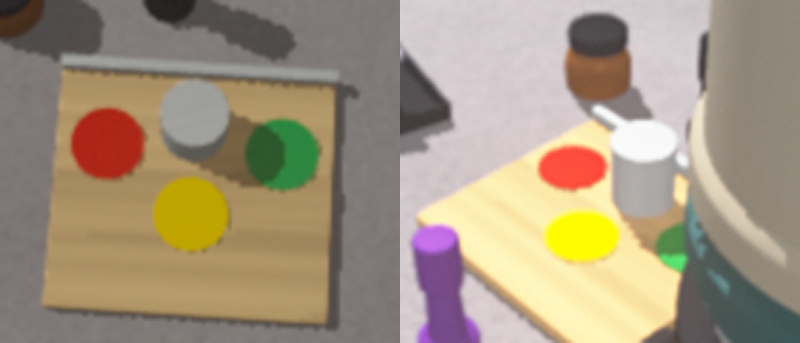

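```bash
cat > m2.py <<'E'
from fit import *
B={n:cv2.imread(f"pics/{n}_b.png") for n in("side","top")}
A3={"side":cv2.imread("pics/side_a3.png"),"top":B["top"]}
for c,I,d0 in(('red',B,(.597,.082)),('yellow',B,(.5476,.015)),('green',A3,(.6,-.0505))):
    for v in(("side","top"),("top",),("side",)):
        (p,d),fv=fitpunch(I,c,None,[*d0,.012],views=v,smin=90,vmin=30);print(c,v,np.array(d),fv)
# cup
obs={}
for n in B:
    P=np.r_[ring(.61,.016,.012,.03),ring(.61,.016,.067,.03)];c=proj(n,P)
    lo=np.floor(c.min(0)).astype(int)-3;hi=np.ceil(c.max(0)).astype(int)+3
    h=cv2.cvtColor(B[n],cv2.COLOR_BGR2HSV)[lo[1]:hi[1],lo[0]:hi[0]]
    m=((h[...,1]<50)&(h[...,2]>70)).astype(np.uint8)
    m=cv2.morphologyEx(m,cv2.MORPH_OPEN,np.ones((5,5),np.uint8))
    cs=comps(m,40);m=max(cs,key=lambda a:a[0][4])[2];obs[n]=(lo,m.astype(np.float32))
    print(n,lo,hi);cv2.imwrite(f"pics/cupm_{n}.png",cv2.resize(np.hstack([m.astype(np.uint8)*255,h[...,1],h[...,2]]),None,fx=5,fy=5,interpolation=0))
def f(v,views):
    e=0
    for n in views:
        o,m=obs[n];S=4;img=np.zeros((m.shape[0]*S,m.shape[1]*S),np.float32)
        fill(img,n,np.r_[ring(*v,.025),ring(v[0],v[1],v[2]+.055,.025)],1.,o)
        e+=(cv2.GaussianBlur(cv2.resize(img,m.shape[::-1],interpolation=cv2.INTER_AREA)-m,(0,0),1)**2).sum()
    return e
v0=np.array([.61,.016,.012])
r=minimize(f,v0,args=(("side","top"),),method='Nelder-Mead',options=dict(initial_simplex=np.vstack([v0,v0+np.eye(3)*.006]),xatol=1e-4));print('cup',r.x,r.fun)
for n in B:
    r=minimize(lambda w:f([*w,.012],(n,)),v0[:2],method='Nelder-Mead',options=dict(initial_simplex=np.vstack([v0[:2],v0[:2]+np.eye(2)*.006]),xatol=1e-4));print('cup',n,r.x,r.fun)
E
python3 m2.py
python3 - <<'E'
import cv2
a=cv2.imread('pics/cupm_top.png');b=cv2.imread('pics/cupm_side.png');print(a.shape,b.shape)
w=max(a.shape[1],b.shape[1]);p=lambda x:cv2.copyMakeBorder(x,0,0,0,w-x.shape[1],0)
v=cv2.vconcat([p(a),p(b)]);s=min(800/v.shape[1],600/v.shape[0],1);cv2.imwrite('pics/cupm.png',cv2.resize(v,None,fx=s,fy=s))
E
```

```text
red ('side', 'top') [0.5967 0.0812 0.012 ] 14.048789024353027
red ('top',) [0.5976 0.0812 0.012 ] 3.8342742919921875
red ('side',) [0.5951 0.0809 0.012 ] 6.160501956939697
yellow ('side', 'top') [0.5478 0.0142 0.012 ] 41.16331100463867
yellow ('top',) [0.5488 0.0144 0.012 ] 4.7561869621276855
yellow ('side',) [0.5463 0.0134 0.012 ] 29.480464935302734
green ('side', 'top') [ 0.5987 -0.0511  0.012 ] 16.79867172241211
green ('top',) [ 0.5999 -0.0512  0.012 ] 5.074014186859131
green ('side',) [ 0.597  -0.0511  0.012 ] 6.641768932342529
side [237 167] [273 211]
top [240 163] [276 204]
cup [0.612  0.0166 0.023 ] 248.83238220214844
cup side [0.6246 0.0268] 255.15176391601562
cup top [0.6138 0.017 ] 7.461799144744873
(205, 540, 3) (220, 540, 3)
```

View pics/cupm.png

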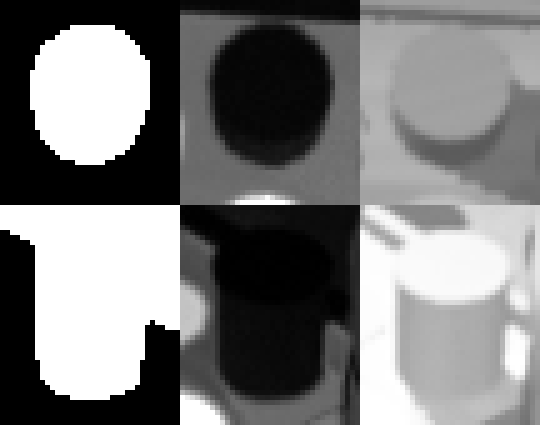

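Run:
```python
from h import *
print(tri((255.3,179.1),(257.7,178.5)))
B={n:cv2.imread(f"pics/{n}0.png") for n in("side","top")}
S=cv2.resize(B["side"][115:195,105:195],(720,640),interpolation=cv2.INTER_CUBIC)[:600]
cv2.imwrite("pics/pegs.png",S)
cv2.imwrite("pics/pegt.png",cv2.resize(B["top"][175:265,70:170],(660,594),interpolation=cv2.INTER_CUBIC))
```

```text
(array([0.614 , 0.0177, 0.0635]), np.float64(0.40810306699222565))
```

View pics/pegs.png

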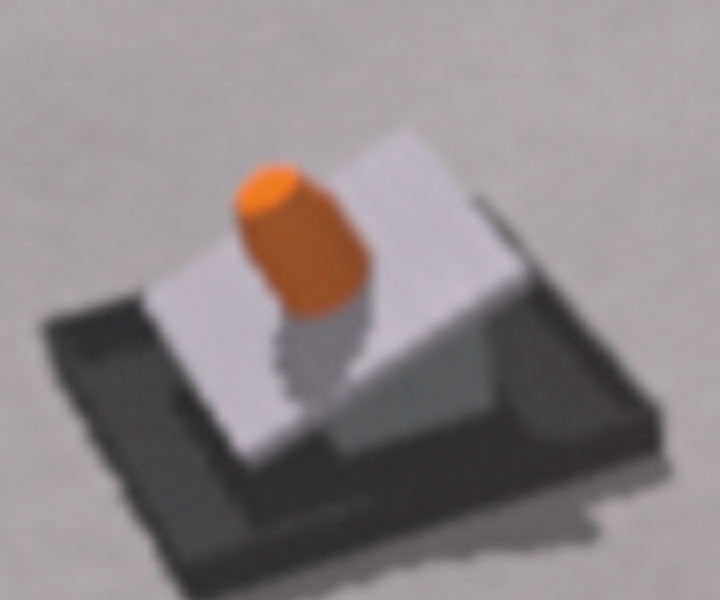

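View pics/pegt.png

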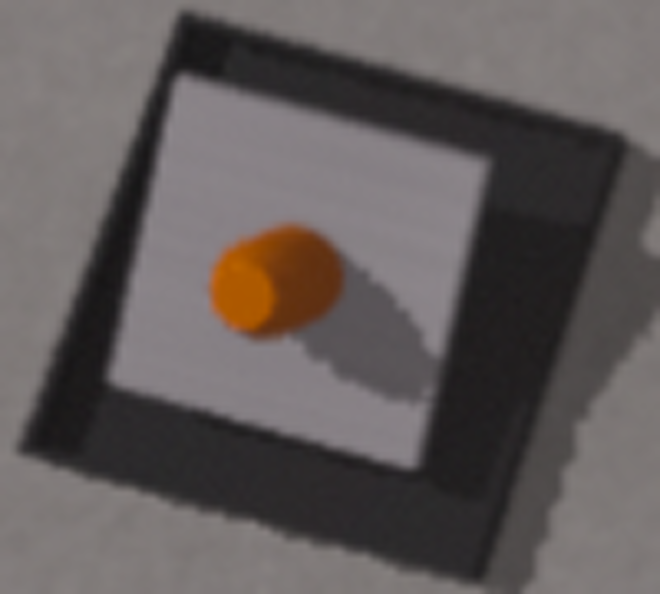

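```bash
cat > m3.py <<'E'
from fit import *
B={n:cv2.imread(f"pics/{n}0.png") for n in("side","top")}
sd=np.array([[410,128],[528,268],[248,462],[143,297]])/8+[105,115]-.5
tp=np.array([[175,72],[492,157],[420,470],[107,383]])/6.6+[70,175]-.5
W=[]
for a,b in zip(sd,tp):
    X,e=tri(a,b,(.5,.25,.05));W.append(X);print(X,e)
W=np.array(W);c=W.mean(0);print('c',c,'edges',[np.linalg.norm(W[i]-W[(i+1)%4]) for i in range(4)])
u,s,vt=np.linalg.svd(W-c);n=vt[2]*np.sign(vt[2][2]);print('n',n,'tilt',np.arccos(n[2]),'down az',np.arctan2(n[1],n[0]),'to robot',np.arctan2(-c[1],-c[0]))
def frame(v):
    x,y,z,yaw,tilt=v
    R=Ro.from_euler('ZY',[yaw,-tilt]).as_matrix();return R,np.array([x,y,z])
sq=np.array([[.05,.05,0],[.05,-.05,0],[-.05,-.05,0],[-.05,.05,0]])
def res(v,tilt=.35):
    R,p=frame([*v,tilt]);P=sq@R.T+p;return np.r_[(proj("side",P)-sd).ravel(),(proj("top",P)-tp).ravel()]
r=least_squares(res,[*c,.0]);print('tilt fixed',r.x,np.abs(r.fun).max(),(r.fun**2).mean()**.5)
r2=least_squares(lambda v:res(v[:4],v[4]),[*c,.0,.35]);print('free',r2.x,np.abs(r2.fun).max())
# peg silhouettes
def pegpts(v):
    R,p=frame(v);k=lambda z,rr:np.c_[rr*np.cos(th),rr*np.sin(th),0*th+z]@R.T+p
    return np.r_[k(0,.016),k(.026,.016)],np.r_[k(.026,.016),k(.04,.010)]
obs={}
for n in B:
    m=mask(B[n],'orange',120,50)
    if n=='side': cs=[q for q in comps(m,50) if 130<q[1][0]<160]
    else: cs=[q for q in comps(m,50) if 95<q[1][0]<130 and q[1][1]>190]
    obs[n]=cs[0][2].astype(np.float32);print(n,cs[0][0])
def f(v):
    e=0
    for n in B:
        S=4;img=np.zeros((384*S,512*S),np.float32)
        a,b=pegpts([v[0],v[1],v[2],r.x[3],.35]);fill(img,n,a,1.,np.zeros(2));fill(img,n,b,1.,np.zeros(2))
        e+=(cv2.GaussianBlur(cv2.resize(img,(512,384),interpolation=cv2.INTER_AREA)-obs[n],(0,0),1)**2).sum()
    return e
v0=r.x[:3];q=minimize(f,v0,method='Nelder-Mead',options=dict(initial_simplex=np.vstack([v0,v0+np.eye(3)*.006]),xatol=1e-4,maxiter=200));print('peg',q.x,q.fun)
E
python3 m3.py
```

```text
[0.5741 0.3453 0.0606] 0.6479732273643322
[0.5539 0.2449 0.0623] 1.119215530116918
[0.4611 0.2629 0.0259] 0.4116187223946213
[0.4807 0.3628 0.0279] 0.3669496484697561
c [0.5175 0.304  0.0442] edges [np.float64(0.10244114905336767), np.float64(0.10133358281057499), np.float64(0.10183291797097116), np.float64(0.10050353141885267)]
n [-0.3364  0.0653  0.9395] tilt 0.3497447801509332 down az 2.949715206560989 to robot -2.610445806037297
tilt fixed [ 0.5174  0.3038  0.0445 -0.1916] 0.9623012040630101 0.5891846455215911
free [ 0.5174  0.3038  0.0445 -0.1914  0.3491] 0.9738769177217819
side [135 136  15  18 188]
top [102 209  20  17 255]
peg [0.517  0.3052 0.0452] 23.299156188964844
```

Emit:
arm_command --targets '[{"dp": [0,-0.037,-0.03],"turn": [0,0,0],"grip": 0.8},{"dp": [0,-0.037,-0.033],"turn": [0,0,0],"grip": 0.8},{"dp": [0,-0.037,-0.033],"turn": [0,0,0],"grip": 0.8},{"dp": [0,-0.037,-0.033],"turn": [0,0,0],"grip": 0.8},{"dp": [0,-0.037,-0.033],"turn": [0,0,0],"grip": 0.8},{"dp": [0,-0.037,-0.033],"turn": [0,0,0],"grip": 0.8},{"dp": [0,-0.037,-0.033],"turn": [0,0,0],"grip": 0.8},{"dp": [0,-0.037,-0.033],"turn": [0,0,0],"grip": 0.8}]'

```text
clock: 19.5
position: [0.5487, -0.0675, 0.4053]
ee_rot: [-0.001, -0.707, -0.001, 0.707]
contact_force: [1.0, -1.6, 0.3]
width: 0.0769
```

Emit:
arm_command --targets '[{"dp": [0,-0.037,-0.033],"turn": [0,0,0],"grip": 0.8},{"dp": [0,-0.037,-0.033],"turn": [0,0,0],"grip": 0.8},{"dp": [0.03,-0.015,0],"turn": [0,0,0],"grip": 0.8},{"dp": [0.03,0,0],"turn": [0,0,0],"grip": 0.8},{"dp": [0,0,0],"turn": [0,0,0],"grip": 0.8},{"dp": [0,0,0],"turn": [0,0,0],"grip": 0.8},{"dp": [0,0,0],"turn": [0,0,0],"grip": 0.8}]'

```text
clock: 20.2
position: [0.6143, 0.018, 0.3472]
ee_rot: [0.0, 0.708, 0.0, -0.706]
contact_force: [0.2, -0.1, -0.7]
width: 0.0769
```

Emit:
arm_command --targets '[{"dp": [0.03,0,0],"turn": [0,0,0],"grip": 0.8},{"dp": [0.04,0,0],"turn": [0,0,0],"grip": 0.8},{"dp": [0.03,0,0],"turn": [0,0,0],"grip": 0.8},{"dp": [0.025,0,0],"turn": [0,0,0],"grip": 0.8},{"dp": [0.015,0,0],"turn": [0,0,0],"grip": 0.8},{"dp": [0.007,0,0],"turn": [0,0,0],"grip": 0.8},{"dp": [0,0,0],"turn": [0,0,0],"grip": 0.8},{"dp": [0,0,0],"turn": [0,0,0],"grip": 0.8}]'

```text
clock: 21.0
position: [0.6148, 0.0176, 0.2]
ee_rot: [0.0, 0.708, -0.0, -0.706]
contact_force: [-0.0, -0.0, 0.2]
width: 0.0763
```

Run:
```python
from h import *
o=grab("c");s=o["side"];cv2.imwrite("pics/cc.png",cv2.resize(s[90:260,170:350],(720,680),interpolation=cv2.INTER_CUBIC)[:600]);s=manip.get_state();print(s['position'],s['contact_force'])
```

```text
[0.6147 0.0178 0.2   ] [0.3358 0.3579 0.4713]
```

View pics/cc.png

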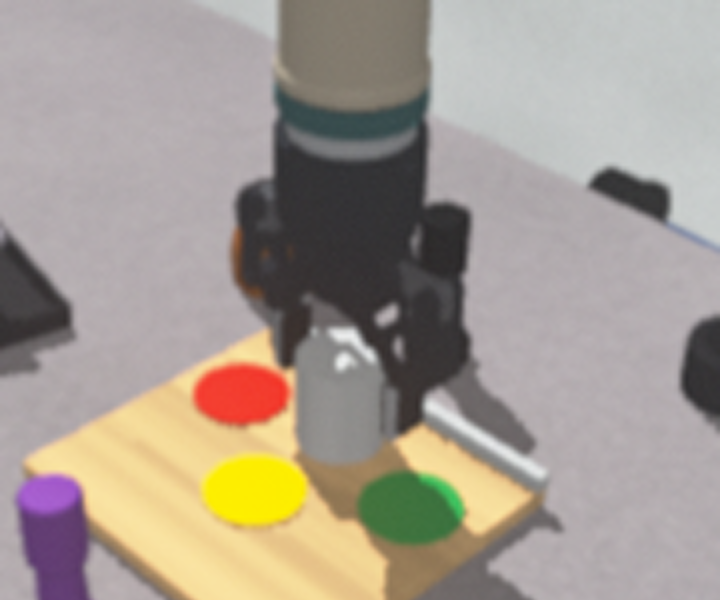

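Emit:
arm_command --targets '[{"dp": [0,0,0],"turn": [0,0,0],"grip": -0.1},{"dp": [0,0,0],"turn": [0,0,0],"grip": -0.1},{"dp": [0,0,0],"turn": [0,0,0],"grip": -0.1},{"dp": [0,0,0],"turn": [0,0,0],"grip": -0.1},{"dp": [0,0,0],"turn": [0,0,0],"grip": -0.1}]' --grip_force 35

```text
clock: 21.6
position: [0.6142, 0.0178, 0.1992]
ee_rot: [0.0, 0.708, 0.0, -0.707]
contact_force: [-0.3, -1.2, 6.2]
width: 0.0487
```

Emit:
arm_command --targets '[{"dp": [-0.01,0,0],"turn": [0,0,0],"grip": -0.1},{"dp": [-0.02,0,0],"turn": [0,0,0],"grip": -0.1},{"dp": [-0.03,0,0],"turn": [0,0,0],"grip": -0.1},{"dp": [-0.04,0,0],"turn": [0,0,0],"grip": -0.1},{"dp": [-0.03,0,0],"turn": [0,0,0],"grip": -0.1},{"dp": [-0.02,0,0],"turn": [0,0,0],"grip": -0.1},{"dp": [0,0,0],"turn": [0,0,0],"grip": -0.1}]'

```text
clock: 22.3
position: [0.6147, 0.0181, 0.3519]
ee_rot: [0.0, 0.71, 0.0, -0.705]
contact_force: [0.5, -0.7, -1.5]
width: 0.0491
```

Emit:
arm_command --targets '[{"dp": [0,-0.025,0.015],"turn": [0,0,0],"grip": -0.1},{"dp": [0,-0.038,0.023],"turn": [0,0,0],"grip": -0.1},{"dp": [0,-0.04,0.025],"turn": [0,0,0],"grip": -0.1},{"dp": [0,-0.04,0.025],"turn": [0,0,0],"grip": -0.1},{"dp": [0,-0.04,0.025],"turn": [0,0,0],"grip": -0.1},{"dp": [0,-0.04,0.025],"turn": [0,0,0],"grip": -0.1},{"dp": [0,-0.04,0.025],"turn": [0,0,0],"grip": -0.1},{"dp": [0,-0.04,0.022],"turn": [0,0,0],"grip": -0.1}]'

```text
clock: 23.1
position: [0.4267, 0.322, 0.3467]
ee_rot: [-0.001, -0.706, 0.0, 0.708]
contact_force: [0.8, 0.1, -1.6]
width: 0.0484
```

Emit:
arm_command --targets '[{"dp": [0,0,0],"turn": [5.5,0,0],"grip": -0.1},{"dp": [0,0,0],"turn": [5.5,0,0],"grip": -0.1},{"dp": [0,0,0],"turn": [0,5,0],"grip": -0.1},{"dp": [0,0,0],"turn": [0,5,0],"grip": -0.1},{"dp": [0,0,0],"turn": [0,5,0],"grip": -0.1},{"dp": [0,0,0],"turn": [0,5,0],"grip": -0.1},{"dp": [0,0,0],"turn": [0,0,0],"grip": -0.1},{"dp": [0,0,0],"turn": [0,0,0],"grip": -0.1}]'

```text
clock: 23.9
position: [0.4281, 0.3208, 0.3471]
ee_rot: [-0.054, 0.814, -0.079, -0.573]
contact_force: [-0.3, -0.4, -1.8]
width: 0.0486
```

```bash
cat > seat.py <<'E'
from h import *
foot=np.array([.5172,.3045,.046]);yaw,t=-.192,.35
pz=np.array([-np.sin(t)*np.cos(yaw),-np.sin(t)*np.sin(yaw),np.cos(t)])
px=np.array([np.cos(t)*np.cos(yaw),np.cos(t)*np.sin(yaw),np.sin(t)]);py=np.cross(pz,px)
s,R=tool();P=s['position'];rim=P+R@[.1875,0,0]
print('pos',P,'F',s['contact_force'],'w',s['width'])
print('rim in peg frame',(rim-foot)@np.c_[px,py,pz]);print('ang err',np.degrees(np.arccos(-R[:,0]@pz)),'R\n',np.c_[px,py,pz].T@R)
print('dp to foot (tool)',R.T@(foot-rim))
Rt=np.c_[-pz,-py,-px];print('rotvec deg',np.degrees(Ro.from_matrix(R.T@Rt).as_rotvec()))
E
python3 seat.py
```

```text
pos [0.4281 0.3208 0.3471] F [-0.3423 -0.4132 -1.7602] w 0.048578242141474284
rim in peg frame [ 0.0173 -0.0013  0.1264]
ang err 0.2916581843073998 R
 [[-0.0049  0.0014 -1.    ]
 [-0.0015 -1.     -0.0014]
 [-1.      0.0015  0.0049]]
dp to foot (tool) [ 0.1264 -0.0015  0.0166]
rotvec deg [ 0.0789  0.2782 -0.0875]
```

Orientation right. Align laterally and bring the rim to about 50 mm above the foot (just above the tip), then look.

Emit:
arm_command --targets '[{"dp": [0,-0.0015,0.0165],"turn": [0,0.3,0],"grip": -0.1},{"dp": [0.02,0,0],"turn": [0,0,0],"grip": -0.1},{"dp": [0.03,0,0],"turn": [0,0,0],"grip": -0.1},{"dp": [0.02,0,0],"turn": [0,0,0],"grip": -0.1},{"dp": [0,0,0],"turn": [0,0,0],"grip": -0.1},{"dp": [0,0,0],"turn": [0,0,0],"grip": -0.1}]'

```text
clock: 24.5
position: [0.4381, 0.3205, 0.2767]
ee_rot: [-0.055, 0.816, -0.079, -0.569]
contact_force: [0.6, 0.8, -1.9]
width: 0.0485
```

```bash
python3 seat.py
python3 - <<'E'
from h import *
o=grab("d");cv2.imwrite("pics/d.png",cv2.hconcat([cv2.resize(o["side"][70:200,80:210],(400,400),interpolation=cv2.INTER_CUBIC),cv2.resize(o["top"][150:280,60:190],(400,400),interpolation=cv2.INTER_CUBIC)]))
E
```

```text
pos [0.4381 0.3205 0.2767] F [ 0.5732  0.7759 -1.8634] w 0.04846068732929098
rim in peg frame [0.0039 0.0004 0.0569]
ang err 0.167791990091124 R
 [[ 0.0027 -0.0003 -1.    ]
 [-0.001  -1.      0.0003]
 [-1.      0.001  -0.0027]]
dp to foot (tool) [0.0569 0.0004 0.004 ]
rotvec deg [-0.018  -0.1568 -0.0598]
```

View pics/d.png

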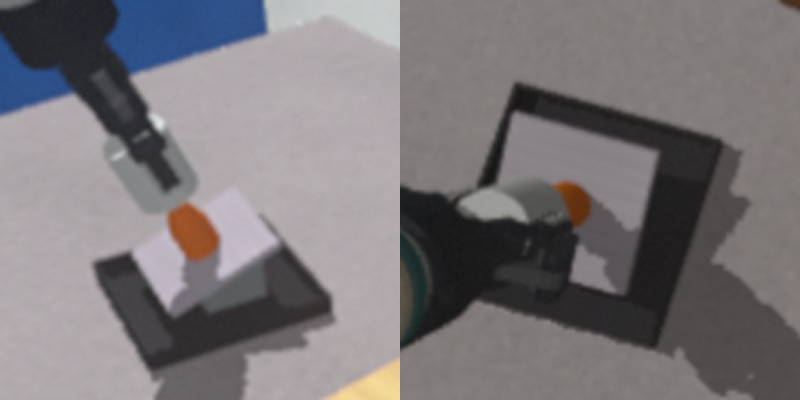

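Emit:
arm_command --targets '[{"dp": [0.005,0,0.004],"turn": [0,0,0],"grip": -0.1},{"dp": [0.01,0,0],"turn": [0,0,0],"grip": -0.1},{"dp": [0.01,0,0],"turn": [0,0,0],"grip": -0.1},{"dp": [0.005,0,0],"turn": [0,0,0],"grip": -0.1},{"dp": [0,0,0],"turn": [0,0,0],"grip": -0.1},{"dp": [0,0,0],"turn": [0,0,0],"grip": -0.1}]'

```text
clock: 25.2
position: [0.4444, 0.3194, 0.2472]
ee_rot: [-0.055, 0.817, -0.079, -0.569]
contact_force: [-0.1, 0.3, -1.8]
width: 0.0486
```

```bash
python3 seat.py
```

```text
pos [0.4444 0.3194 0.2472] F [-0.0923  0.3415 -1.751 ] w 0.048576785924501736
rim in peg frame [-0.      0.0006  0.027 ]
ang err 0.2291940615186078 R
 [[ 0.004   0.0004 -1.    ]
 [-0.0003 -1.     -0.0004]
 [-1.      0.0003 -0.004 ]]
dp to foot (tool) [0.027  0.0006 0.0001]
rotvec deg [ 0.0239 -0.2284 -0.0195]
```

Emit:
arm_command --targets '[{"dp": [0.01,0,0],"turn": [0,0,0],"grip": -0.1},{"dp": [0.008,0,0],"turn": [0,0,0],"grip": -0.1},{"dp": [0.005,0,0],"turn": [0,0,0],"grip": -0.1},{"dp": [0,0,0],"turn": [0,0,0],"grip": -0.1},{"dp": [0,0,0],"turn": [0,0,0],"grip": -0.1}]'

```text
clock: 25.7
position: [0.4522, 0.3178, 0.2257]
ee_rot: [-0.055, 0.817, -0.079, -0.569]
contact_force: [-0.6, 0.2, -1.8]
width: 0.0489
```

Emit:
arm_command --targets '[{"dp": [0.002,0,0],"turn": [0,0,0],"grip": -0.1},{"dp": [0,0,0],"turn": [0,0,0],"grip": -0.1},{"dp": [0,0,0],"turn": [0,0,0],"grip": -0.1}]'

```text
clock: 26.0
position: [0.4528, 0.3178, 0.2243]
ee_rot: [-0.055, 0.817, -0.078, -0.569]
contact_force: [-0.3, -0.4, -1.6]
width: 0.0486
```

Emit:
arm_command --targets '[{"dp": [0.0015,0,0],"turn": [0,0,0],"grip": -0.1},{"dp": [0,0,0],"turn": [0,0,0],"grip": -0.1},{"dp": [0,0,0],"turn": [0,0,0],"grip": -0.1}]'

```text
clock: 26.3
position: [0.4533, 0.3176, 0.2227]
ee_rot: [-0.055, 0.817, -0.078, -0.569]
contact_force: [0.1, 0.1, -0.3]
width: 0.0487
```

```bash
python3 seat.py
```

```text
pos [0.4533 0.3176 0.2227] F [ 0.0839  0.0511 -0.2577] w 0.04866212846205383
rim in peg frame [0.0001 0.0007 0.0008]
ang err 0.24972772147709382 R
 [[ 0.0044  0.0005 -1.    ]
 [ 0.0001 -1.     -0.0005]
 [-1.     -0.0001 -0.0044]]
dp to foot (tool) [0.0008 0.0007 0.0002]
rotvec deg [ 0.0269 -0.2497  0.0046]
```

Contact beginning, at the predicted height. A little more.

Emit:
arm_command --targets '[{"dp": [0.0015,0,0],"turn": [0,0,0],"grip": -0.1},{"dp": [0,0,0],"turn": [0,0,0],"grip": -0.1},{"dp": [0,0,0],"turn": [0,0,0],"grip": -0.1}]'

```text
clock: 26.6
position: [0.4536, 0.3176, 0.2221]
ee_rot: [-0.055, 0.817, -0.078, -0.569]
contact_force: [-3.5, 0.4, 4.6]
width: 0.0489
```

```bash
python3 seat.py
```

```text
pos [0.4536 0.3176 0.2221] F [-3.4998  0.4344  4.613 ] w 0.04890135150688389
rim in peg frame [0.0004 0.0008 0.0002]
ang err 0.2846028279929042 R
 [[ 0.005   0.0002 -1.    ]
 [ 0.0004 -1.     -0.0002]
 [-1.     -0.0004 -0.005 ]]
dp to foot (tool) [0.0002 0.0008 0.0004]
rotvec deg [ 0.0087 -0.2837  0.023 ]
```

Emit:
arm_command --targets '[{"dp": [0,0,0],"turn": [0,0,0],"grip": 0.2},{"dp": [0,0,0],"turn": [0,0,0],"grip": 0.5},{"dp": [0,0,0],"turn": [0,0,0],"grip": 0.7},{"dp": [0,0,0],"turn": [0,0,0],"grip": 0.8},{"dp": [0,0,0],"turn": [0,0,0],"grip": 0.8}]'

```text
clock: 27.1
position: [0.4539, 0.3175, 0.2212]
ee_rot: [-0.055, 0.817, -0.079, -0.569]
contact_force: [0.3, -0.0, 0.7]
width: 0.0766
```

Emit:
arm_command --targets '[{"dp": [-0.015,0,0],"turn": [0,0,0],"grip": 0.8},{"dp": [-0.03,0,0],"turn": [0,0,0],"grip": 0.8},{"dp": [-0.04,0,0],"turn": [0,0,0],"grip": 0.8},{"dp": [-0.04,0,0],"turn": [0,0,0],"grip": 0.8},{"dp": [-0.03,0,0],"turn": [0,0,0],"grip": 0.8},{"dp": [0,0,0],"turn": [0,-5,0],"grip": 0.8},{"dp": [0,0,0],"turn": [0,-5,0],"grip": 0.8},{"dp": [0,0,0],"turn": [0,-5,0],"grip": 0.8}]'

```text
clock: 27.9
position: [0.4006, 0.3279, 0.3673]
ee_rot: [-0.065, 0.735, -0.07, -0.671]
contact_force: [-0.4, -0.0, -0.4]
width: 0.0769
```

Run:
```python
from h import *
o=grab("e");cv2.imwrite("pics/e.png",cv2.hconcat([cv2.resize(o["side"][70:200,80:210],(400,400),interpolation=cv2.INTER_CUBIC),cv2.resize(o["top"][150:280,60:190],(400,400),interpolation=cv2.INTER_CUBIC)]))
foot=np.array([.5172,.3045,.046]);pz=np.array([-.3366,.0654,.9394])
for h in(0,.055):
  P=foot+pz*h;print(h,(proj("side",P)[0]-[80,70])*400/130,(proj("top",P)[0]-[60,150])*400/130+[400,0])
print(manip.get_state()['position'],tool()[1])
```

```text
0 [203.7861 244.0461] [565.749 203.209]
0.055 [169.9299 193.6723] [531.2705 218.223 ]
[0.4019 0.3276 0.3667] [[ 0.0905 -0.192  -0.9772]
 [-0.0174 -0.9814  0.1912]
 [-0.9957 -0.0003 -0.0922]]
```

View pics/e.png

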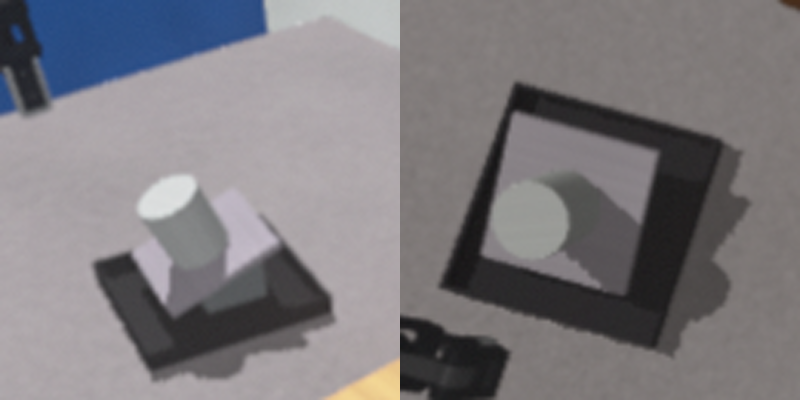

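Emit:
arm_command --targets '[{"dp": [0,0,0],"turn": [0,-5.3,0],"grip": 0.7},{"dp": [0,0,0],"turn": [-5.5,0,0],"grip": 0.5},{"dp": [0,0,0],"turn": [-5.5,0,0],"grip": 0.5},{"dp": [-0.03,0,0],"turn": [0,0,0],"grip": 0.5},{"dp": [0,0,0],"turn": [0,0,0],"grip": 0.5},{"dp": [0,0,0],"turn": [0,0,0],"grip": 0.5}]'

```text
clock: 28.6
position: [0.401, 0.3278, 0.3969]
ee_rot: [0.0, 0.708, 0.0, -0.706]
contact_force: [0.2, 0.0, 0.2]
width: 0.0642
```

Run:
```python
from fit import *
s,R=tool();print(s['position'],R);Rt=np.array([[0,0,-1],[0,-1,0],[-1,0,0]]);print(np.degrees(Ro.from_matrix(R.T@Rt).as_rotvec()))
I=grab("f")
for c,p0 in(('red',(.457,-.257,.005)),('yellow',(.5315,-.272,.005)),('green',(.605,-.287,.005))):
    (p,d),fv=fitpunch(I,c,p0,None,smin=90,vmin=30);print(c,np.array(p),fv)
```

```text
[0.401  0.3278 0.3969] [[ 0.0024  0.0004 -1.    ]
 [ 0.     -1.     -0.0004]
 [-1.     -0.     -0.0024]]
[ 0.0201 -0.1346  0.0012]
red [ 0.4544 -0.2566  0.0016] 31.42723274230957
yellow [ 0.5301 -0.2723  0.0026] 25.89783477783203
green [ 0.6043 -0.287   0.0028] 25.1308536529541
```

Emit:
arm_command --targets '[{"dp": [0,0.035,-0.003],"turn": [0,0,0],"grip": 0.5},{"dp": [0,0.045,-0.004],"turn": [0,0,0],"grip": 0.5},{"dp": [0,0.045,-0.004],"turn": [0,0,0],"grip": 0.5},{"dp": [0,0.045,-0.004],"turn": [0,0,0],"grip": 0.5},{"dp": [0,0.045,-0.004],"turn": [0,0,0],"grip": 0.5},{"dp": [0,0.045,-0.004],"turn": [0,0,0],"grip": 0.5},{"dp": [0,0.045,-0.004],"turn": [0,0,0],"grip": 0.5},{"dp": [0,0.045,-0.004],"turn": [0,0,0],"grip": 0.5}]'

```text
clock: 29.5
position: [0.4316, -0.0239, 0.3958]
ee_rot: [-0.0, -0.707, -0.0, 0.707]
contact_force: [1.1, -0.4, 0.4]
width: 0.0643
```

Emit:
arm_command --targets '[{"dp": [0,0.045,-0.004],"turn": [0,0,0],"grip": 0.5},{"dp": [0,0.045,-0.004],"turn": [0,0,0],"grip": 0.5},{"dp": [0,0.045,-0.004],"turn": [0,0,0],"grip": 0.5},{"dp": [0,0.045,-0.004],"turn": [0,0,0],"grip": 0.5},{"dp": [0,0.045,-0.004],"turn": [0,0,0],"grip": 0.5},{"dp": [0.03,0.01,-0.005],"turn": [0,0,0],"grip": 0.5},{"dp": [0.04,0,0],"turn": [0,0,0],"grip": 0.5},{"dp": [0,0,0],"turn": [0,0,0],"grip": 0.5}]'

```text
clock: 30.3
position: [0.455, -0.2563, 0.321]
ee_rot: [0.003, -0.703, -0.002, 0.711]
contact_force: [-0.4, 0.6, -0.2]
width: 0.0645
```

Emit:
arm_command --targets '[{"dp": [0,0,0],"turn": [0,0,0],"grip": 0.5},{"dp": [0,0,0],"turn": [0,0,0],"grip": 0.5}]'

```text
clock: 30.5
position: [0.4579, -0.2572, 0.3282]
ee_rot: [0.001, 0.708, -0.0, -0.706]
contact_force: [0.6, 0.6, 0.5]
width: 0.0643
```

Emit:
arm_command --targets '[{"dp": [0.03,0,0.002],"turn": [0,0,0],"grip": 0.5},{"dp": [0.03,0,0],"turn": [0,0,0],"grip": 0.5},{"dp": [0.021,0,0],"turn": [0,0,0],"grip": 0.5},{"dp": [0,0,0],"turn": [0,0,0],"grip": 0.5},{"dp": [0,0,0],"turn": [0,0,0],"grip": 0.5},{"dp": [0,0,0],"turn": [0,0,0],"grip": 0.5}]'

```text
clock: 31.1
position: [0.4562, -0.2576, 0.2479]
ee_rot: [0.001, 0.708, -0.001, -0.706]
contact_force: [-0.3, -0.4, 0.1]
width: 0.0642
```

Emit:
arm_command --targets '[{"dp": [0,0,0],"turn": [0,0,0],"grip": -0.6},{"dp": [0,0,0],"turn": [0,0,0],"grip": -0.6},{"dp": [0,0,0],"turn": [0,0,0],"grip": -0.6},{"dp": [0,0,0],"turn": [0,0,0],"grip": -0.6},{"dp": [0,0,0],"turn": [0,0,0],"grip": -0.6}]' --grip_force 40

```text
clock: 31.6
position: [0.4556, -0.2575, 0.2467]
ee_rot: [0.001, 0.708, -0.0, -0.707]
contact_force: [-0.6, 0.0, 5.5]
width: 0.0292
```

Emit:
arm_command --targets '[{"dp": [-0.01,0,0],"turn": [0,0,0],"grip": -0.6},{"dp": [-0.025,0,0],"turn": [0,0,0],"grip": -0.6},{"dp": [-0.04,0,0],"turn": [0,0,0],"grip": -0.6},{"dp": [-0.035,-0.01,-0.004],"turn": [0,0,0],"grip": -0.6},{"dp": [-0.01,-0.03,-0.012],"turn": [0,0,0],"grip": -0.6},{"dp": [0,-0.04,-0.016],"turn": [0,0,0],"grip": -0.6},{"dp": [0,-0.04,-0.017],"turn": [0,0,0],"grip": -0.6},{"dp": [0,-0.04,-0.017],"turn": [0,0,0],"grip": -0.6}]'

```text
clock: 32.4
position: [0.5212, -0.0957, 0.3659]
ee_rot: [0.0, -0.707, 0.0, 0.707]
contact_force: [0.6, -0.8, -2.8]
width: 0.0286
```

Emit:
arm_command --targets '[{"dp": [0,-0.04,-0.017],"turn": [0,0,0],"grip": -0.6},{"dp": [0,-0.04,-0.017],"turn": [0,0,0],"grip": -0.6},{"dp": [0,-0.04,-0.017],"turn": [0,0,0],"grip": -0.6},{"dp": [0,-0.035,-0.015],"turn": [0,0,0],"grip": -0.6},{"dp": [0,-0.02,-0.009],"turn": [0,0,0],"grip": -0.6},{"dp": [0,-0.004,0],"turn": [0,0,0],"grip": -0.6},{"dp": [0.02,0,0],"turn": [0,0,0],"grip": -0.6},{"dp": [0.03,0,0],"turn": [0,0,0],"grip": -0.6}]'

```text
clock: 33.2
position: [0.5964, 0.0816, 0.3169]
ee_rot: [0.001, 0.708, 0.0, -0.706]
contact_force: [0.2, 0.3, -1.9]
width: 0.0288
```

Emit:
arm_command --targets '[{"dp": [0.025,0,0],"turn": [0,0,0],"grip": -0.6},{"dp": [0.015,0,0],"turn": [0,0,0],"grip": -0.6},{"dp": [0,0,0],"turn": [0,0,0],"grip": -0.6},{"dp": [0,0,0],"turn": [0,0,0],"grip": -0.6},{"dp": [0,0,0],"turn": [0,0,0],"grip": -0.6}]'

```text
clock: 33.7
position: [0.5966, 0.0815, 0.277]
ee_rot: [0.0, 0.708, -0.0, -0.706]
contact_force: [0.6, -0.3, -2.0]
width: 0.0287
```

Emit:
arm_command --targets '[{"dp": [0.01,0,0],"turn": [0,0,0],"grip": -0.6},{"dp": [0.007,0,0],"turn": [0,0,0],"grip": -0.6},{"dp": [0.003,0,0],"turn": [0,0,0],"grip": -0.6},{"dp": [0,0,0],"turn": [0,0,0],"grip": -0.6},{"dp": [0,0,0],"turn": [0,0,0],"grip": -0.6}]'

```text
clock: 34.2
position: [0.5961, 0.0819, 0.2559]
ee_rot: [-0.0, -0.707, -0.0, 0.707]
contact_force: [-1.2, 0.3, 1.0]
width: 0.0289
```

Emit:
arm_command --targets '[{"dp": [0.0018,0,0],"turn": [0,0,0],"grip": -0.6},{"dp": [0,0,0],"turn": [0,0,0],"grip": -0.6},{"dp": [0,0,0],"turn": [0,0,0],"grip": -0.6}]'

```text
clock: 34.5
position: [0.5961, 0.0819, 0.2558]
ee_rot: [0.0, 0.708, 0.0, -0.707]
contact_force: [-3.4, -1.1, 10.3]
width: 0.0286
```

Contact at the predicted height. Release, go to yellow (0.531, −0.272).

Emit:
arm_command --targets '[{"dp": [-0.0015,0,0],"turn": [0,0,0],"grip": -0.6},{"dp": [0,0,0],"turn": [0,0,0],"grip": 0.0},{"dp": [0,0,0],"turn": [0,0,0],"grip": 0.3},{"dp": [0,0,0],"turn": [0,0,0],"grip": 0.5},{"dp": [0,0,0],"turn": [0,0,0],"grip": 0.5},{"dp": [-0.03,0,0],"turn": [0,0,0],"grip": 0.5},{"dp": [-0.05,0,0],"turn": [0,0,0],"grip": 0.5},{"dp": [-0.05,0,0],"turn": [0,0,0],"grip": 0.5}]'

```text
clock: 35.3
position: [0.5959, 0.0818, 0.3858]
ee_rot: [-0.0, -0.706, -0.0, 0.708]
contact_force: [1.4, -0.3, -0.1]
width: 0.0642
```

Emit:
arm_command --targets '[{"dp": [-0.01,0.034,0.005],"turn": [0,0,0],"grip": 0.5},{"dp": [0,0.045,0.01],"turn": [0,0,0],"grip": 0.5},{"dp": [0,0.045,0.01],"turn": [0,0,0],"grip": 0.5},{"dp": [0,0.045,0.01],"turn": [0,0,0],"grip": 0.5},{"dp": [0,0.045,0.01],"turn": [0,0,0],"grip": 0.5},{"dp": [0,0.045,0.01],"turn": [0,0,0],"grip": 0.5},{"dp": [0,0.045,0.01],"turn": [0,0,0],"grip": 0.5},{"dp": [0,0.045,0],"turn": [0,0,0],"grip": 0.5}]'

```text
clock: 36.1
position: [0.5299, -0.2687, 0.3955]
ee_rot: [0.0, -0.707, -0.0, 0.707]
contact_force: [0.9, 0.6, 1.0]
width: 0.0644
```

Emit:
arm_command --targets '[{"dp": [0.03,0.005,0],"turn": [0,0,0],"grip": 0.5},{"dp": [0.03,0,0],"turn": [0,0,0],"grip": 0.5},{"dp": [0,0,0],"turn": [0,0,0],"grip": 0.5},{"dp": [0,0,0],"turn": [0,0,0],"grip": 0.5},{"dp": [0,0,0],"turn": [0,0,0],"grip": 0.5}]'

```text
clock: 36.6
position: [0.532, -0.2721, 0.3371]
ee_rot: [0.001, 0.708, -0.0, -0.706]
contact_force: [0.3, -0.2, 0.4]
width: 0.0636
```

Run:
```python
from fit import *
I=grab("g");s=manip.get_state();print(s['position'])
cv2.imwrite("pics/g.png",cv2.resize(cv2.hconcat([I["side"][110:260,150:350],I["top"][110:260,170:370]]),(800,300),interpolation=cv2.INTER_CUBIC))
(p,d),fv=fitpunch(I,'red',[.597,.081,.014],[.597,.081,.012],smin=90,vmin=30);print(np.array(p),np.array(d),fv)
```

```text
[ 0.5319 -0.272   0.3373]
[0.5954 0.0829 0.0134] [0.5973 0.0817 0.012 ] 20.518939971923828
```

View pics/g.png

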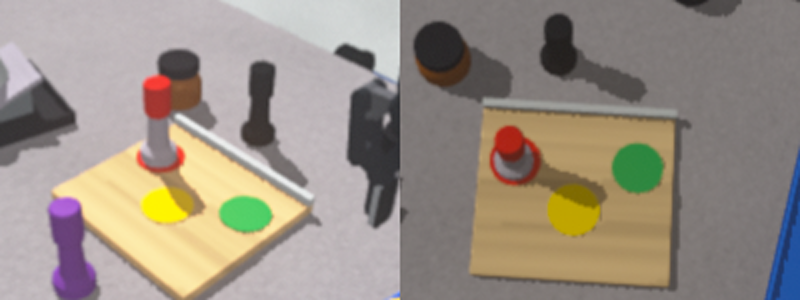

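Red stands centred on its disc, about 2 mm off. Now yellow.

Emit:
arm_command --targets '[{"dp": [0.03,0,0],"turn": [0,0,0],"grip": 0.5},{"dp": [0.03,0,0],"turn": [0,0,0],"grip": 0.5},{"dp": [0.02,0,0],"turn": [0,0,0],"grip": 0.5},{"dp": [0.01,0,0],"turn": [0,0,0],"grip": 0.5},{"dp": [0,0,0],"turn": [0,0,0],"grip": 0.5},{"dp": [0,0,0],"turn": [0,0,0],"grip": 0.5}]'

```text
clock: 37.3
position: [0.5319, -0.2724, 0.2466]
ee_rot: [0.001, 0.708, -0.0, -0.706]
contact_force: [0.3, -0.0, 0.2]
width: 0.0645
```

Emit:
arm_command --targets '[{"dp": [0,0,0],"turn": [0,0,0],"grip": -0.6},{"dp": [0,0,0],"turn": [0,0,0],"grip": -0.6},{"dp": [0,0,0],"turn": [0,0,0],"grip": -0.6},{"dp": [0,0,0],"turn": [0,0,0],"grip": -0.6},{"dp": [0,0,0],"turn": [0,0,0],"grip": -0.6}]'

```text
clock: 37.8
position: [0.5317, -0.2725, 0.2466]
ee_rot: [0.001, 0.708, -0.0, -0.706]
contact_force: [-0.7, -1.0, 4.9]
width: 0.0292
```

Emit:
arm_command --targets '[{"dp": [-0.01,0,0],"turn": [0,0,0],"grip": -0.6},{"dp": [-0.025,0,0],"turn": [0,0,0],"grip": -0.6},{"dp": [-0.035,0,0],"turn": [0,0,0],"grip": -0.6},{"dp": [-0.02,-0.015,0],"turn": [0,0,0],"grip": -0.6},{"dp": [0,-0.03,-0.003],"turn": [0,0,0],"grip": -0.6},{"dp": [0,-0.04,-0.003],"turn": [0,0,0],"grip": -0.6},{"dp": [0,-0.04,-0.003],"turn": [0,0,0],"grip": -0.6},{"dp": [0,-0.04,-0.003],"turn": [0,0,0],"grip": -0.6}]'

```text
clock: 38.6
position: [0.5427, -0.1057, 0.3353]
ee_rot: [0.0, -0.707, -0.0, 0.707]
contact_force: [0.4, 0.3, -2.7]
width: 0.0292
```

Emit:
arm_command --targets '[{"dp": [0,-0.04,-0.003],"turn": [0,0,0],"grip": -0.6},{"dp": [0,-0.04,-0.003],"turn": [0,0,0],"grip": -0.6},{"dp": [0,-0.03,0],"turn": [0,0,0],"grip": -0.6},{"dp": [0,-0.011,0],"turn": [0,0,0],"grip": -0.6},{"dp": [0.02,0,0],"turn": [0,0,0],"grip": -0.6},{"dp": [0.03,0,0],"turn": [0,0,0],"grip": -0.6},{"dp": [0.015,0,0],"turn": [0,0,0],"grip": -0.6},{"dp": [0,0,0],"turn": [0,0,0],"grip": -0.6}]'

```text
clock: 39.4
position: [0.5479, 0.0134, 0.2679]
ee_rot: [-0.0, -0.705, -0.0, 0.709]
contact_force: [-0.8, -0.2, -2.2]
width: 0.0284
```

Emit:
arm_command --targets '[{"dp": [0,0,0],"turn": [0,0,0],"grip": -0.6},{"dp": [0,0,0],"turn": [0,0,0],"grip": -0.6}]'

```text
clock: 39.6
position: [0.5498, 0.0134, 0.2715]
ee_rot: [0.0, 0.708, -0.0, -0.706]
contact_force: [-0.0, -0.1, -2.1]
width: 0.0287
```

Emit:
arm_command --targets '[{"dp": [0.008,0,0],"turn": [0,0,0],"grip": -0.6},{"dp": [0.006,0,0],"turn": [0,0,0],"grip": -0.6},{"dp": [0.0015,0,0],"turn": [0,0,0],"grip": -0.6},{"dp": [0,0,0],"turn": [0,0,0],"grip": -0.6},{"dp": [0,0,0],"turn": [0,0,0],"grip": -0.6}]'

```text
clock: 40.1
position: [0.5493, 0.0137, 0.2557]
ee_rot: [0.0, 0.708, 0.0, -0.707]
contact_force: [-1.1, -0.8, 5.6]
width: 0.0288
```

Emit:
arm_command --targets '[{"dp": [0.0015,0,0],"turn": [0,0,0],"grip": -0.6},{"dp": [0,0,0],"turn": [0,0,0],"grip": -0.6},{"dp": [0,0,0],"turn": [0,0,0],"grip": -0.6}]'

```text
clock: 40.4
position: [0.5494, 0.0137, 0.2556]
ee_rot: [0.0, 0.708, -0.0, -0.706]
contact_force: [-3.6, -1.0, 13.8]
width: 0.0291
```

Contact. Release, then to green (0.605, −0.287).

Emit:
arm_command --targets '[{"dp": [-0.002,0,0],"turn": [0,0,0],"grip": -0.6},{"dp": [0,0,0],"turn": [0,0,0],"grip": 0.0},{"dp": [0,0,0],"turn": [0,0,0],"grip": 0.3},{"dp": [0,0,0],"turn": [0,0,0],"grip": 0.5},{"dp": [0,0,0],"turn": [0,0,0],"grip": 0.5},{"dp": [-0.03,0,0],"turn": [0,0,0],"grip": 0.5},{"dp": [-0.05,0,0],"turn": [0,0,0],"grip": 0.5},{"dp": [-0.05,0,0],"turn": [0,0,0],"grip": 0.5}]'

```text
clock: 41.2
position: [0.5489, 0.0139, 0.3859]
ee_rot: [-0.0, -0.706, -0.0, 0.708]
contact_force: [1.2, -0.4, -0.1]
width: 0.064
```

Emit:
arm_command --targets '[{"dp": [-0.01,0.035,-0.005],"turn": [0,0,0],"grip": 0.5},{"dp": [0,0.045,-0.01],"turn": [0,0,0],"grip": 0.5},{"dp": [0,0.045,-0.01],"turn": [0,0,0],"grip": 0.5},{"dp": [0,0.045,-0.01],"turn": [0,0,0],"grip": 0.5},{"dp": [0,0.045,-0.01],"turn": [0,0,0],"grip": 0.5},{"dp": [0,0.045,-0.01],"turn": [0,0,0],"grip": 0.5},{"dp": [0,0.041,0],"turn": [0,0,0],"grip": 0.5},{"dp": [0.03,0,0],"turn": [0,0,0],"grip": 0.5}]'

```text
clock: 42.0
position: [0.6055, -0.2935, 0.3683]
ee_rot: [0.001, 0.71, -0.005, -0.704]
contact_force: [0.8, 0.3, 0.0]
width: 0.0642
```

Emit:
arm_command --targets '[{"dp": [0.03,0,0],"turn": [0,0,0],"grip": 0.5},{"dp": [0,0,0],"turn": [0,0,0],"grip": 0.5},{"dp": [0,0,0],"turn": [0,0,0],"grip": 0.5},{"dp": [0,0,0],"turn": [0,0,0],"grip": 0.5}]'

```text
clock: 42.4
position: [0.6049, -0.2871, 0.3373]
ee_rot: [0.001, 0.708, -0.0, -0.706]
contact_force: [-0.3, 0.1, 0.3]
width: 0.0638
```

Run:
```python
from fit import *
I=grab("h");s=manip.get_state();print(s['position'])
cv2.imwrite("pics/h.png",cv2.resize(cv2.hconcat([I["side"][110:260,150:350],I["top"][110:260,170:370]]),(800,300),interpolation=cv2.INTER_CUBIC))
(p,d),fv=fitpunch(I,'yellow',[.549,.014,.014],[.549,.014,.012],smin=90,vmin=30);print(np.array(p),np.array(d),fv)
```

```text
[ 0.6048 -0.287   0.3375]
[0.5478 0.0145 0.0129] [0.5476 0.0153 0.012 ] 257.4401550292969
```

View pics/h.png

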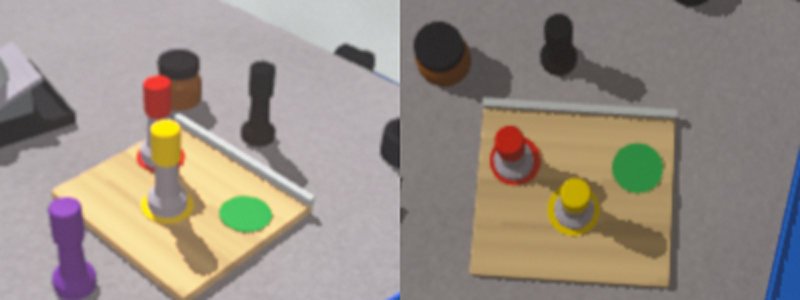

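Yellow is centred on its disc, upright. Now green.

Emit:
arm_command --targets '[{"dp": [0.03,0,0],"turn": [0,0,0],"grip": 0.5},{"dp": [0.03,0,0],"turn": [0,0,0],"grip": 0.5},{"dp": [0.02,0,0],"turn": [0,0,0],"grip": 0.5},{"dp": [0.01,0,0],"turn": [0,0,0],"grip": 0.5},{"dp": [0,0,0],"turn": [0,0,0],"grip": 0.5},{"dp": [0,0,0],"turn": [0,0,0],"grip": 0.5}]'

```text
clock: 43.1
position: [0.6049, -0.2873, 0.2468]
ee_rot: [0.001, 0.708, -0.0, -0.706]
contact_force: [1.2, -0.1, -0.1]
width: 0.064
```

Emit:
arm_command --targets '[{"dp": [0,0,0],"turn": [0,0,0],"grip": -0.6},{"dp": [0,0,0],"turn": [0,0,0],"grip": -0.6},{"dp": [0,0,0],"turn": [0,0,0],"grip": -0.6},{"dp": [0,0,0],"turn": [0,0,0],"grip": -0.6},{"dp": [0,0,0],"turn": [0,0,0],"grip": -0.6}]'

```text
clock: 43.6
position: [0.6047, -0.2874, 0.2468]
ee_rot: [0.001, 0.708, -0.0, -0.706]
contact_force: [0.4, 0.3, 5.3]
width: 0.0287
```

Emit:
arm_command --targets '[{"dp": [-0.01,0,0],"turn": [0,0,0],"grip": -0.6},{"dp": [-0.025,0,0],"turn": [0,0,0],"grip": -0.6},{"dp": [-0.035,0,0],"turn": [0,0,0],"grip": -0.6},{"dp": [-0.02,-0.015,0],"turn": [0,0,0],"grip": -0.6},{"dp": [0,-0.03,0.002],"turn": [0,0,0],"grip": -0.6},{"dp": [0,-0.04,0.003],"turn": [0,0,0],"grip": -0.6},{"dp": [0,-0.04,0],"turn": [0,0,0],"grip": -0.6},{"dp": [0,-0.04,0],"turn": [0,0,0],"grip": -0.6}]'

```text
clock: 44.4
position: [0.5985, -0.1207, 0.3351]
ee_rot: [0.0, -0.707, -0.0, 0.708]
contact_force: [-0.0, -0.7, -2.9]
width: 0.0287
```

Emit:
arm_command --targets '[{"dp": [0,-0.04,0],"turn": [0,0,0],"grip": -0.6},{"dp": [0,-0.025,0],"turn": [0,0,0],"grip": -0.6},{"dp": [0,-0.006,0],"turn": [0,0,0],"grip": -0.6},{"dp": [0.02,0,0],"turn": [0,0,0],"grip": -0.6},{"dp": [0.03,0,0],"turn": [0,0,0],"grip": -0.6},{"dp": [0.015,0,0],"turn": [0,0,0],"grip": -0.6},{"dp": [0,0,0],"turn": [0,0,0],"grip": -0.6},{"dp": [0,0,0],"turn": [0,0,0],"grip": -0.6}]'

```text
clock: 45.2
position: [0.5994, -0.0518, 0.2704]
ee_rot: [-0.0, -0.707, 0.0, 0.707]
contact_force: [-0.1, 0.1, -1.2]
width: 0.0293
```

Emit:
arm_command --targets '[{"dp": [0,0,0],"turn": [0,0,0],"grip": -0.6},{"dp": [0,0,0],"turn": [0,0,0],"grip": -0.6}]'

```text
clock: 45.4
position: [0.5997, -0.0515, 0.2717]
ee_rot: [0.0, 0.708, -0.0, -0.706]
contact_force: [0.7, -0.8, -2.5]
width: 0.029
```

Emit:
arm_command --targets '[{"dp": [0.008,0,0],"turn": [0,0,0],"grip": -0.6},{"dp": [0.006,0,0],"turn": [0,0,0],"grip": -0.6},{"dp": [0.0015,0,0],"turn": [0,0,0],"grip": -0.6},{"dp": [0,0,0],"turn": [0,0,0],"grip": -0.6},{"dp": [0,0,0],"turn": [0,0,0],"grip": -0.6}]'

```text
clock: 45.9
position: [0.5992, -0.0511, 0.2559]
ee_rot: [0.0, 0.707, 0.0, -0.707]
contact_force: [-1.1, 0.2, 6.0]
width: 0.0289
```

Emit:
arm_command --targets '[{"dp": [0.001,0,0],"turn": [0,0,0],"grip": -0.6},{"dp": [0,0,0],"turn": [0,0,0],"grip": -0.6},{"dp": [0,0,0],"turn": [0,0,0],"grip": -0.6}]'

```text
clock: 46.2
position: [0.5992, -0.0511, 0.2558]
ee_rot: [0.0, 0.708, 0.0, -0.707]
contact_force: [-3.4, 0.2, 10.4]
width: 0.0293
```

Emit:
arm_command --targets '[{"dp": [-0.0015,0,0],"turn": [0,0,0],"grip": -0.6},{"dp": [0,0,0],"turn": [0,0,0],"grip": 0.0},{"dp": [0,0,0],"turn": [0,0,0],"grip": 0.3},{"dp": [0,0,0],"turn": [0,0,0],"grip": 0.5},{"dp": [0,0,0],"turn": [0,0,0],"grip": 0.5},{"dp": [-0.03,0,0],"turn": [0,0,0],"grip": 0.5},{"dp": [-0.05,0,0],"turn": [0,0,0],"grip": 0.5},{"dp": [-0.05,0,0],"turn": [0,0,0],"grip": 0.5}]'

```text
clock: 47.0
position: [0.599, -0.0511, 0.3858]
ee_rot: [0.0, -0.706, -0.0, 0.708]
contact_force: [1.3, 0.3, 0.1]
width: 0.0639
```

Emit:
arm_command --targets '[{"dp": [0,0.04,0.01],"turn": [0,0,0],"grip": 0.5},{"dp": [0,0.045,0.01],"turn": [0,0,0],"grip": 0.5},{"dp": [0,0.045,0.01],"turn": [0,0,0],"grip": 0.5},{"dp": [0,0.045,0.01],"turn": [0,0,0],"grip": 0.5},{"dp": [0,0.045,0.01],"turn": [0,0,0],"grip": 0.5},{"dp": [0,0.03,0],"turn": [0,0,0],"grip": 0.5},{"dp": [0,0,0],"turn": [0,0,0],"grip": 0.5},{"dp": [0,0,0],"turn": [0,0,0],"grip": 0.5}]'

```text
clock: 47.8
position: [0.5491, -0.3018, 0.3849]
ee_rot: [0.001, -0.707, 0.0, 0.707]
contact_force: [0.6, 0.4, -0.2]
width: 0.0638
```

Run:
```python
from fit import *
I=grab("i");s=manip.get_state();print(s['position'],s['contact_force'],s['clock'])
cv2.imwrite("pics/i.png",cv2.resize(cv2.hconcat([I["side"][90:290,90:350],I["top"][90:290,60:320]]),(800,308),interpolation=cv2.INTER_CUBIC))
for c,x,y in(('red',.597,.081),('yellow',.549,.014),('green',.599,-.051)):
    (p,d),fv=fitpunch(I,c,[x,y,.014],[x,y,.012],smin=90,vmin=30);print(c,np.array(p),np.array(d),fv)
```

```text
[ 0.5494 -0.3003  0.3852] [0.1942 0.0785 0.4192] 47.9
red [0.5959 0.0827 0.0117] [0.5977 0.0824 0.012 ] 38.649192810058594
yellow [0.548  0.0147 0.0126] [0.547  0.0155 0.012 ] 284.41607666015625
green [ 0.5982 -0.0503  0.0135] [ 0.5997 -0.0502  0.012 ] 31.55588722229004
```

View pics/i.png

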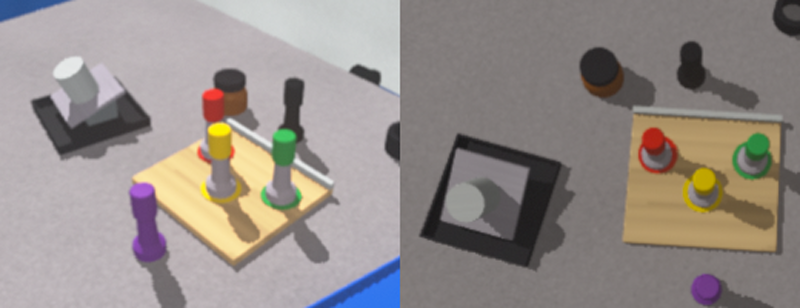

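All three punches are upright and centred on their discs, the cup is seated, and the tin has not moved. The arm is clear and at rest, so I am handing in.

```bash
python3 -c "
from rig import manip
print(manip.sign_off())"
```

```text
the job is handed in; nothing more can be done
None
```

The job is done and handed in at about 48 s of the 144 s allowed; sign-off gives no verdict.

I stood green, yellow and red in the blue tray. I then hung the cup on the tilted peg, pressing until the rim met the plate at the predicted height, and put red, yellow and green back on their discs.

**Final checks:**
- **Punches:** all three stand upright, about 1 to 2 mm from the centres of their discs by the camera fits.
- **Cup:** in both views the closed end was within about 1 pixel of the position predicted for a fully seated cup.
- **Bystanders:** the grease tin and the purple and black look-alikes appear unmoved, judged by eye in the last pictures.
- **Arm:** it is clear of everything, with the force reading near zero.

**Checks that disagreed:**
- The yellow fit had a high residual in the last two checks, though its position agreed with where the arm released it and with the picture.
- The fitted heights of the punches' undersides came out mostly 1 to 3 mm low, in line with the calibration error; the contact heights felt by the arm matched the text.
- The first automatic fit of the cup failed in the side view because its mask merged with the background. I used hand-read image points from both views, which agreed with the top-view fit to about 1 mm.

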